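# Set up the drum sander for the next job

### The job

Get the drum sander ready: squeeze the orange spring button and slide the guard arm, hole by hole, to its last hole so that the guard is parked clear of the spindle and the button has popped out again; then lift the worn grey ring off the spindle into the blue waste bin, put all the brown abrasive rings that lie on the table onto the spindle, flat on top of one another, and slide the guard back over the spindle until the button pops out through the home hole. Also push the spent dust cartridge down until it springs up, pull it out and put it in the same bin, whenever it suits. Leave everything else where it stands.

Things in the scene. Friction and masses are not known exactly. Their poses are not given: they have to be found in the camera images.
- sander: Drum sander insert fixed to the table. Origin on the table on the spindle's axis, z up. Dark steel deck 160 x 160 x 10 mm, centred on it. Steel spindle: 20 mm diameter, top at z = 80 mm, tapered over the last 7 mm. Along the sander's y axis, at x = -130, z = 80 mm, runs the fixed square inner tube of the guard arm, held at y = -240 mm by a red post 36 mm wide, 102 mm high.
- spindle_top (a point): Centre of the spindle's top, 80 mm above the table.
- guard_arm (a joint): Travel in m of the guard arm's sleeve along sander +y over the fixed inner tube; it locks at 0 (home, disc over the spindle, where it starts), 0.060 and 0.120 (parked, disc 120 mm aside), stops at -0.003 and 0.123. Friction about 2 N. Three 13 mm holes 60 mm apart in its +x side. To move on a hole: squeeze at the button, slide 60 mm, let go, come back to the button.
- sleeve (a point): On the sleeve's centre line, level with the button when home (sander x = -130, y = -75, z = 80 mm); moves with the sleeve. Square aluminium tube, 30 x 30 mm outside, wall 2 mm, from 140 mm behind (-y) to 95 mm ahead of this point. A flat red bracket (28 mm wide, top 103 mm above the table) 75 mm ahead of it carries the guard disc.
- snap_button (a joint): How far in m the button is pressed: 0 popped out through a hole (sleeve locked), 0.006 flush with the sleeve's side, at most 0.012. Spring 3 to 8 N. One finger on the button, the other on the sleeve's opposite side (36 mm across, 30 once flush) squeezes it flush; sliding the squeezed sleeve drives it under the wall (some N more at first), and it pops out and locks at the next hole.
- button_tip (a point): Nose of the orange, round-nosed snap button, 12 mm diameter, set in the fixed inner tube: it does not travel with the sleeve. Popped out it is at sander x = -109, y = -75, z = 80 mm, 6 mm proud of the sleeve's +x side (facing the spindle); pressed, it moves toward sander -x.
- guard_disc (a point): Centre of the amber guard disc (84 mm diameter, 10 mm thick, underside 103 mm above the table). Travels with guard_arm.
- dust_unit: Grey dust unit fixed to the table, 110 (x) x 120 (y) x 140 mm high; origin under its centre, z up. In its top opens a well of 44 (x) x 68 (y) mm, marked by two red stripes, that holds the cartridge.
- ejector (a joint): Height in m of the unit's spring ejector, on which the cartridge stands. 0: latched, cartridge top flush with the unit's top (140 mm). Push the cartridge down 7 to 8 mm (stop at -0.008; about 8 to 12 N) and let go: the latch releases for good and the ejector rises to 0.040, so that the cartridge stands out 40 mm and can be gripped.
- cartridge: Spent dust cartridge, loose: box 40 (x) x 64 (y) x 100 mm (z), 0.2 kg, white with an orange top third. Origin at the centre of its underside. Starts latched in the well of the dust unit with its axes along the unit's; pull it straight up (underside above 140 mm) to take it out.
- bin: Blue open waste bin fixed to the table, 120 (x) x 210 (y) mm outside, 70 mm high, walls and floor 5 mm. Origin under its centre, z up.
- ring1: Loose rust-brown abrasive ring, 56 mm outside diameter, 25 mm bore, 22 mm high, 0.08 kg. Origin at the centre of its underside; z is its axis. Lies flat on the table at the right. Two or three of the four rings are there; absent ones read None.
- ring2: Loose rust-brown abrasive ring, 56 mm outside diameter, 25 mm bore, 22 mm high, 0.08 kg. Origin at the centre of its underside; z is its axis. Lies flat on the table at the right. Two or three of the four rings are there; absent ones read None.
- ring3: Loose rust-brown abrasive ring, 56 mm outside diameter, 25 mm bore, 22 mm high, 0.08 kg. Origin at the centre of its underside; z is its axis. Lies flat on the table at the right. Two or three of the four rings are there; absent ones read None.
- ring4: Loose rust-brown abrasive ring, 56 mm outside diameter, 25 mm bore, 22 mm high, 0.08 kg. Origin at the centre of its underside; z is its axis. Lies flat on the table at the right. Two or three of the four rings are there; absent ones read None.
- worn_ring: Worn-out ring, pale grey, same size as the others (56 mm outside, 25 mm bore, 22 mm high, 0.07 kg), loose, origin at the centre of its underside. Starts on the spindle, resting on the deck, under the guard.
- sanding_block: Bystander: cork sanding block 45 x 80 x 30 mm, loose, origin under its centre.
- offcut: Bystander: pale wooden offcut 60 x 120 x 20 mm, loose, origin under its centre.
- tape_measure: Bystander: yellow tape measure 65 x 36 x 62 mm high, loose, origin under its centre.
- finish_can: Bystander: can, 84 mm diameter, 110 mm high, loose, origin under its centre.
- glue_bottle: Bystander: bottle, 60 mm diameter, 160 mm high, loose, origin under its centre.
- screwdriver: Bystander: screwdriver lying on the table, loose.
Not all that is in view belongs to the job. Of the things that look like the worn_ring, the larger one is meant. Leave any purple look-alike of the ring3 alone.

How it is judged:
By the outcome, as a careful person would: the job done as asked, in the order asked, and still so for the second after the job is handed in, with the robot touching nothing.
Of ring1, ring2, ring3, ring4 only 2 to 3 are there at a start; the rules pass over those that are not, and their reading is None.
At some moment in a run one of ring1, ring2, ring3, ring4 may be knocked a few centimetres aside while the robot is not near it.
It also fails if it takes over 192 s, if anything falls off the work surface, if the arm or the gripper's body presses on something with over 40 N, if the wrist force passes 120 N, or if a joint passes its speed limit or range.

### The arm

A 6-joint arm with a two-finger parallel gripper is mounted at the origin on the work surface. World frame = base frame: x ahead of the robot, y to its left, z up, the work surface at z = 0. Lengths are in mm, angles in rad, forces in N, time in s.
With the tool pointing down it reaches from about 350 to 925 mm from the base axis. Payload 6.4 kg.
Tool frame: the origin (TCP) lies at the very end of the fingers, on their centre line; the grasp point (between the pads) lies 19 mm behind it; z points along the fingers, x is the direction in which the jaws open and shut, and the axes are right-handed (so a half turn about z gives the same grasp; the last joint's range is limited). The gripper opens to 85 mm and grips with 20 to 120 N. Pads are 22 mm wide; open, the fingers measure 114 mm over their backs; the gripper's body (76 mm by 85 mm) begins 54 mm behind the grasp point. The pads swing forward as they close: fully open they stand 13 mm farther back than shut.
Start: joints at [-1.508, 0.245, 1.558, -0, 1.339, -0.174], TCP at [152.49, -631.871, 231.29] pointing down, gripper open.
Joint ranges: [-3.13, 3.13], [-1.02, 2.26], [0.13, 2.54], [-0.95, 4.09], [0.21, 2.88], [-2.74, 2.74]. Speed limits (rad/s): [2.57, 2.57, 3.14, 3.14, 3.14, 3.14].

### API

Orientations are given as a unit quaternion [x, y, z, w].
In Python, from station import manip gives the robot as it stands.
- The arm moves only by the shell command python3 -m crank 'ROWS' [FORCE]. ROWS is JSON, a list of rows, each an object with "xyz": the shift along the tool's x, y, z each as a share of 0.04 m, from -1 to 1, a list of three; "turn": the turn, a rotation vector about the tool's x, y, z each as a share of pi/2 rad, from -1 to 1, a list of three; "claw": the finger opening in mm, from 0 to 85.4. In form: [{"xyz": [x, y, z], "turn": [wx, wy, wz], "claw": claw}, ...]. A call has 1 to 10 rows; each row shifts and turns the commanded pose from where the row before left it, along the tool's axes as they then stand; what a row does not reach is not made up. A row lasts 1/12 s, in which the tool goes at most 41.7 mm and 7.16 degrees, less where a joint would pass 70% of its speed; a pose out of reach is approached as far as the arm can. A call with a number of a shift or a turn outside -1 to 1 is refused whole. A call with a gripper value outside its range is refused whole. The fingers move at their own pace and stop on an object; FORCE is the grip in N (left out, the last holds). Time passes only in rows, so rows that do not move let the fingers close. It gives the time, the measured TCP pose, the force and the opening at its end, in the units of the state.
- manip.read_state(): the state, without advancing time (a new reading comes with each control period).
- manip.read_camera(name): name is "side" or "top" or "wrist"; returns the picture (480x640x3 uint8, red, green, blue); there is no depth.
- manip.camera_model(name): a dict with "fx", "fy", "cx", "cy" (pixels), "camera_from_world" (4x4, takes a point from world to camera coordinates); the wrist camera has in their place "tool_from_camera" (4x4, takes a point from camera to tool coordinates, whose origin is the TCP and whose axes are the tool frame's). Camera axes: x right, y down, z forward; pixel columns grow to the right and rows downward; lengths in mm; the calibration is good to about 2 mm. The wrist camera is an equidistant fisheye: a pixel r from the principal point sees the ray r / f radians off the axis. A picture is of the moment at which its call begins: read the wrist's pose just before it. camera_model takes no time and is no camera call.
- manip.hand_in(): hands the job in, once; it reports no verdict.
The state is a dict: "time_s": time; "q": joint angles; "dq": joint speeds; "effort": joint torques, N m; "ee_pos": TCP position; "eef_rot": TCP orientation; "ft_force": force on the tool from outside, world axes, zero at the start; "moment": the same for the moment, N m; "opening": finger opening in mm.
Only numpy, scipy, OpenCV 4.12 (cv2) and the standard library are available. Lean on these libraries where they do the work, as an engineer would, in place of code of your own. Each camera call takes 0.05 s, during which the arm holds its last target.

## Working session

There is one attempt and no reset: what is moved stays moved. The work goes in short steps, Python scripts to look and compute and a shell command to move; the robot and the scene stay as the last step left them, time stands still between calls to the robot, and variables do not carry over. Pictures are saved under pics/ and viewed, and the job is handed in when it is done.

```bash
ls; mkdir -p pics; python3 - <<'E'
from station import manip
import cv2,numpy as np
print(manip.read_state())
for n in ["side","top","wrist"]:
    im=manip.read_camera(n); cv2.imwrite(f"pics/{n}0.png",im[:,:,::-1])
    print(n,manip.camera_model(n))
E
```

```text
pics
{'time_s': 0.0, 'q': array([-1.50809841e+00,  2.45811689e-01,  1.55901940e+00,  5.12131086e-06,
        1.33869724e+00, -1.74112188e-01]), 'dq': array([-0.00067924, -0.00088202, -0.00142464, -0.000147  ,  0.00162819,
       -0.00023306]), 'effort': array([-9.59967911e-04, -4.29504704e+01, -3.26134408e+01, -1.43055431e-04,
        5.27573749e-03,  4.11025027e-06]), 'ee_pos': array([ 152.4556704 , -631.29333558,  230.17895429]), 'eef_rot': array([ 7.85684621e-01, -6.18626495e-01, -6.43340442e-04, -7.23066791e-04]), 'ft_force': array([ 0.01771189,  0.94807378, -0.1144183 ]), 'moment': array([-0.06298038,  0.03018417, -0.02861246]), 'opening': 85.42807337406842}
side {'fx': 482.3410107700465, 'fy': 482.3410107700465, 'cx': 316.3565560246516, 'cy': 229.67842290763195, 'camera_from_world': array([[-9.99713373e-01, -1.75153433e-02, -1.63213066e-02,
         5.54745262e+02],
       [ 2.39832500e-03,  6.05032115e-01, -7.96197456e-01,
         6.86455604e+01],
       [ 2.38205864e-02, -7.96008387e-01, -6.04816689e-01,
         9.22438158e+02],
       [ 0.00000000e+00,  0.00000000e+00,  0.
[... 279 characters left out ...]
.34415335e-03, -1.87270425e-01,
         5.72021222e+02],
       [ 1.87318820e-01, -1.81779906e-02, -9.82130959e-01,
         1.17417195e+03],
       [ 0.00000000e+00,  0.00000000e+00,  0.00000000e+00,
         1.00000000e+00]])}
wrist {'fx': 371.64829954431775, 'fy': 371.64829954431775, 'cx': 318.1835250138594, 'cy': 237.9271276407602, 'tool_from_camera': array([[ 9.99998920e-01,  2.53914420e-04, -1.44779189e-03,
        -4.05116930e-01],
       [ 1.73457930e-04,  9.57699457e-01,  2.87770256e-01,
        -7.31905417e+01],
       [ 1.45961853e-03, -2.87770197e-01,  9.57698378e-01,
        -1.42951188e+02],
       [ 0.00000000e+00,  0.00000000e+00,  0.00000000e+00,
         1.00000000e+00]])}
```

View pics/top0.png

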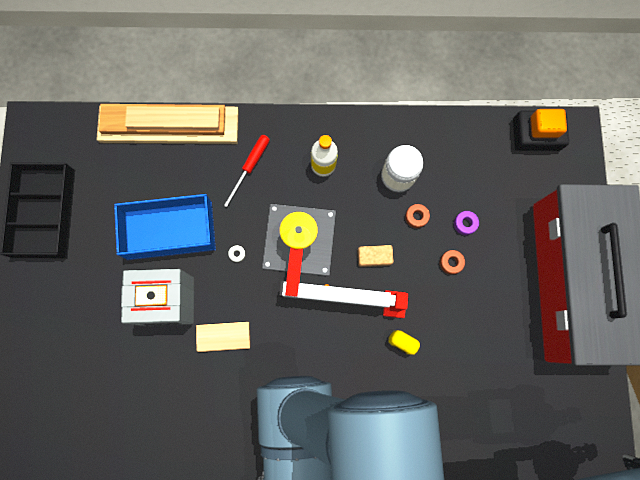

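View pics/side0.png

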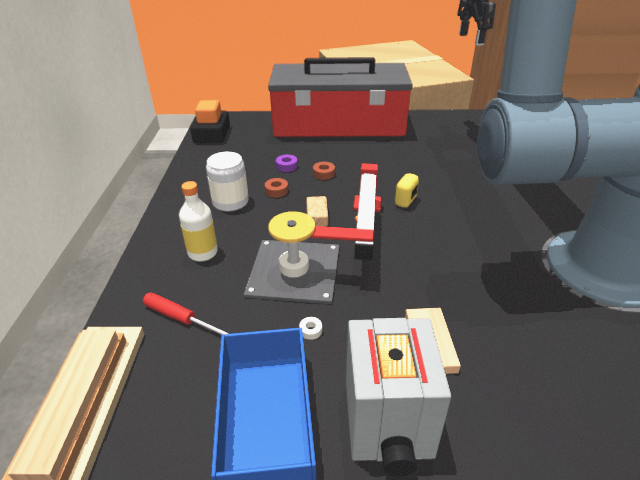

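View pics/wrist0.png

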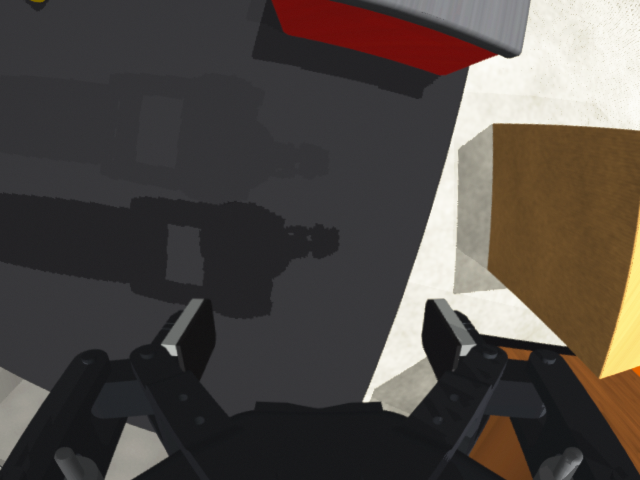

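```bash
cat > h.py <<'E'
from station import manip
import cv2,numpy as np
from scipy.spatial.transform import Rotation as R
def ray(n,uv,st=None):
    m=manip.camera_model(n); u,v=uv
    a=(u-m['cx'])/m['fx']; b=(v-m['cy'])/m['fy']
    if n=='wrist':
        r=np.hypot(a,b); s=np.sin(r)/r if r>1e-9 else 1
        d=np.array([a*s,b*s,np.cos(r)]); st=st or manip.read_state()
        T=np.eye(4);T[:3,:3]=R.from_quat(st['eef_rot']).as_matrix();T[:3,3]=st['ee_pos']
        M=T@m['tool_from_camera']
    else:
        d=np.array([a,b,1.]); M=np.linalg.inv(m['camera_from_world'])
    return M[:3,3],M[:3,:3]@d
def pix(n,uv,z,st=None):
    o,d=ray(n,uv,st); return o+d*(z-o[2])/d[2]
def proj(n,p,st=None):
    m=manip.camera_model(n);p=np.asarray(p,float)
    if n=='wrist':
        st=st or manip.read_state()
        T=np.eye(4);T[:3,:3]=R.from_quat(st['eef_rot']).as_matrix();T[:3,3]=st['ee_pos']
        c=np.linalg.inv(T@m['tool_from_camera'])@np.r_[p,1]
        th=np.arctan2(np.hypot(c[0],c[1]),c[2]);ph=np.arctan2(c[1],c[0])
        return np.array([m['cx']+m['fx']*th*np.cos(ph),m['cy']+m['fy']*th*np.sin(ph)])
    c=m['camera_from_world']@np.r_[p,1]
    return np.array([m['cx']+m['fx']*c[0]/c[2],m['cy']+m['fy']*c[1]/c[2]])
def crop(im,x0,y0,x1,y1,s,name):
    c=cv2.resize(im[y0:y1,x0:x1],None,fx=s,fy=s,interpolation=cv2.INTER_CUBIC)
    cv2.imwrite(name,c[:,:,::-1])
def snap(n):
    st=manip.read_state(); return st,manip.read_camera(n)
E
python3 - <<'E'
from h import *
im=cv2.imread('pics/top0.png')[:,:,::-1]
crop(im,255,190,415,310,5,'pics/t_s.png')
crop(im,105,180,265,300,5,'pics/t_b.png')
hsv=cv2.cvtColor(np.ascontiguousarray(im),cv2.COLOR_RGB2HSV)
# brown rings
def blobs(mask,mn=60):
    n,l,s,c=cv2.connectedComponentsWithStats(mask.astype(np.uint8))
    return [(s[i,:5].tolist(),c[i].round(1).tolist()) for i in range(1,n) if s[i,4]>mn]
m=((hsv[...,0]<14)&(hsv[...,1]>120)&(hsv[...,2]>90))
for b in blobs(m): print(b, pix('top',b[1],22).round(1), pix('top',b[1],11).round(1))
E
```

```text
([242, 135, 28, 38, 421], [255.7, 153.0]) [807.5 120.6  22. ] [811.7 121.7  11. ]
([534, 190, 37, 173, 3515], [550.7, 280.5]) [ 497.6 -578.4   22. ] [ 499.  -583.5   11. ]
([406, 204, 24, 23, 358], [417.6, 214.9]) [ 654.6 -269.9   22. ] [ 657.3 -272.2   11. ]
([285, 247, 18, 50, 619], [293.6, 271.5]) [516.8  25.6  22. ] [518.3  25.9  11. ]
([441, 250, 24, 24, 374], [452.6, 261.3]) [ 542.4 -348.9   22. ] [ 544.1 -351.9   11. ]
([132, 281, 39, 3, 93], [149.8, 281.8]) [491.6 358.2  22. ] [492.9 361.5  11. ]
([383, 290, 25, 28, 442], [397.1, 305.0]) [ 439.3 -214.9   22. ] [ 440.2 -216.7   11. ]
([131, 307, 39, 4, 104], [149.6, 308.5]) [430. 355.  22.] [430.8 358.2  11. ]
```

View pics/t_s.png

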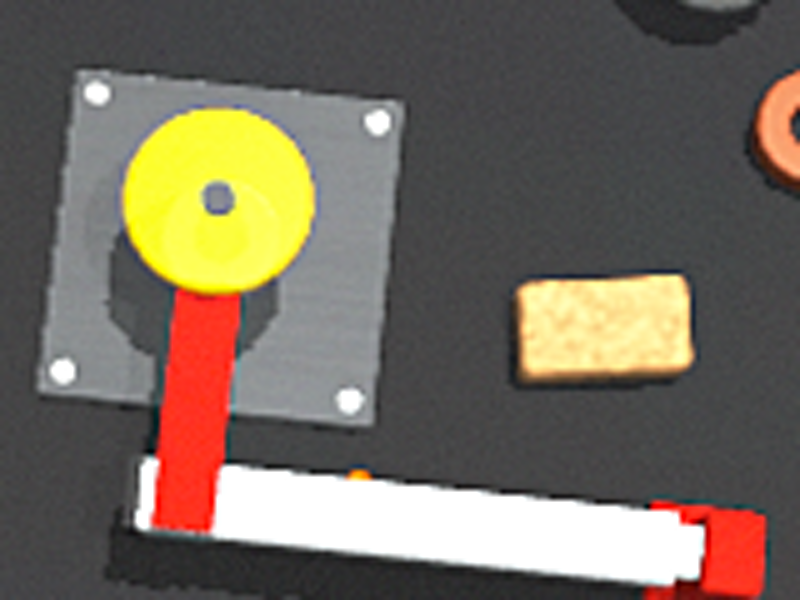

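View pics/t_b.png

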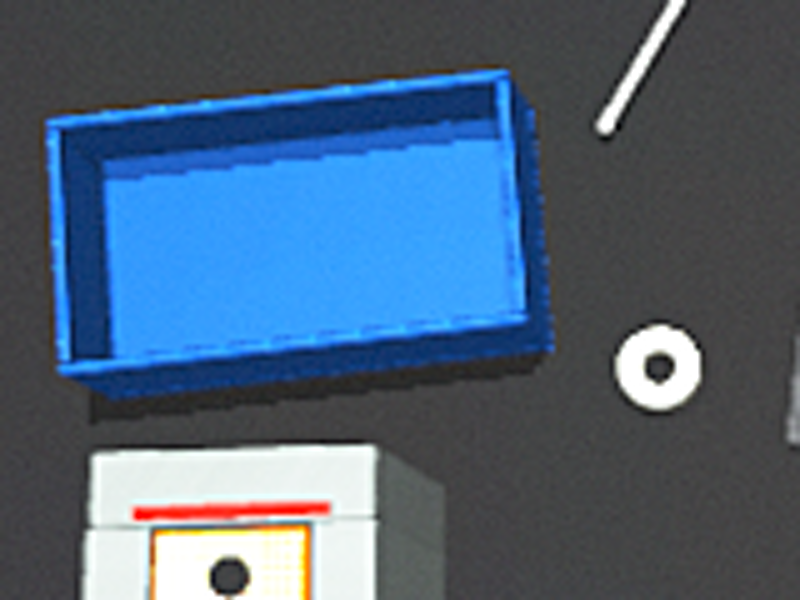

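```bash
python3 - <<'E'
from h import *
C=[(75,70),(403,102),(374,425),(38,395)]
P=np.array([pix('top',(255+a/5-.4,190+b/5-.4),10) for a,b in C]); c=P.mean(0)
print(P.round(1),c.round(1),[np.linalg.norm(P[i]-P[i-1]).round(1) for i in range(4)])
# yaw: sander x (up) = mid of top edge - mid bottom edge
x=(P[0]+P[1]-P[2]-P[3])[:2]; y=(P[0]+P[3]-P[1]-P[2])[:2]
print('yaw',np.degrees([np.arctan2(x[1],x[0]),np.arctan2(-y[0],y[1])]))
# side deck corners
im=cv2.imread('pics/side0.png')[:,:,::-1]
crop(im,235,160,395,300,5,'pics/s_s.png')
crop(im,205,310,465,480,3,'pics/s_b.png')
p=pix('top',(255+358/5-.4,190+474/5-.4),80);print('button',p.round(1))
# disc centre
print('disc',pix('top',(255+218/5-.4,190+201/5-.4),113).round(1))
# sleeve centreline at top face z=95
for a,b in [((155,457),(133,528)),((705,525),(700,577))]:
  print([pix('top',(255+q[0]/5-.4,190+q[1]/5-.4),95).round(1) for q in (a,b)])
# bin rim corners z=70
B=[(47,120),(508,70),(525,322),(62,372)]
P=np.array([pix('top',(105+a/5-.4,180+b/5-.4),70) for a,b in B]);print('bin',P.round(1),P.mean(0).round(1))
x=(P[0]+P[1]-P[2]-P[3])[:2];print(np.degrees(np.arctan2(x[1],x[0])))
# cartridge
print('cart red stripes',[pix('top',q,140).round(1) for q in [(149.8,281.8),(149.6,308.5)]])
E
```

```text
[[683.7  85.4  10. ]
 [668.7 -73.1  10. ]
 [511.4 -58.6  10. ]
 [525.1 100.   10. ]] [597.2  13.4  10. ] [np.float64(159.2), np.float64(159.2), np.float64(157.9), np.float64(159.2)]
yaw [-5.26478333 -5.18234382]
button [480.  -48.6  80. ]
disc [596.4  13.8 113. ]
[array([485.4,  40.9,  95. ]), array([454.3,  50.1,  95. ])]
[array([ 456.3, -200. ,   95. ]), array([ 433.6, -197.2,   95. ])]
bin [[665.2 436.   70. ]
 [690.2 227.   70. ]
 [572.1 214.6  70. ]
 [548.3 421.   70. ]] [618.9 324.7  70. ]
6.667899343329609
cart red stripes [array([477.3, 323.2, 140. ]), array([421.6, 320.3, 140. ])]
```

View pics/s_s.png

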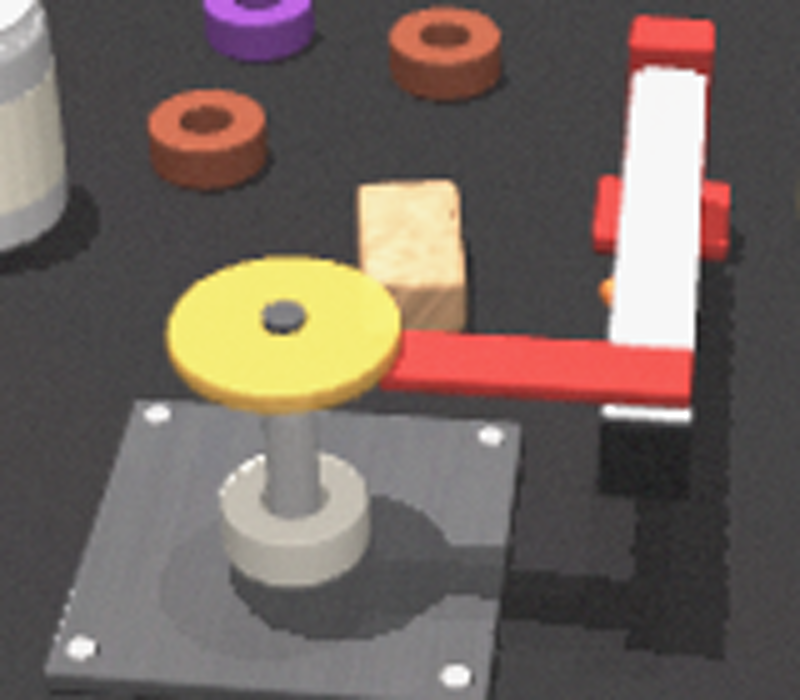

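View pics/s_b.png

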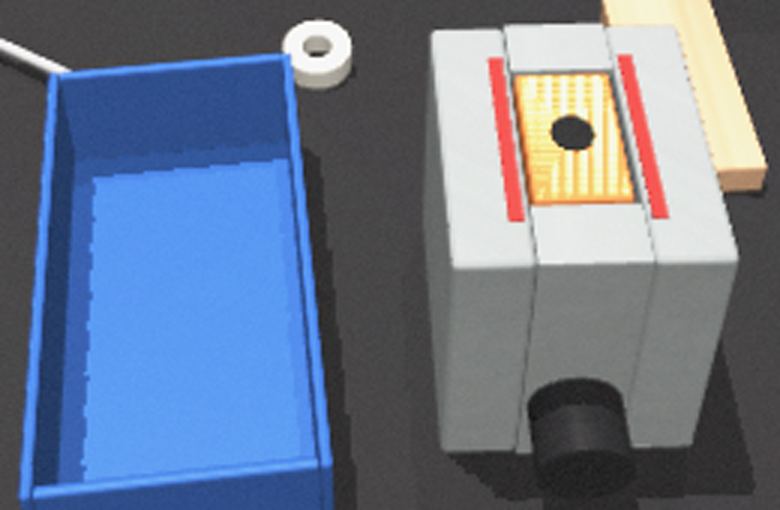

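```bash
cat >> h.py <<'E'
S0=np.array([597.,13.5,0.]);SY=np.radians(-5.2)
def W(x,y,z=0):
    c,s=np.cos(SY),np.sin(SY); return np.array([S0[0]+c*x-s*y,S0[1]+s*x+c*y,z])
def yaw(st=None):
    st=st or manip.read_state(); x=R.from_quat(st['eef_rot']).as_matrix()[:,0]; return np.degrees(np.arctan2(x[1],x[0]))
def plan(target,tyaw=None,n=None,st=None,p0=None):
    """rows (tool-down) shares of xyz and wz; assumes tool vertical"""
    st=st or manip.read_state(); p=np.array(st['ee_pos'] if p0 is None else p0,float); y=yaw(st)
    d=np.asarray(target,float)-p; dy=0 if tyaw is None else (tyaw-y+180)%360-180
    k=n or max(int(np.ceil(np.linalg.norm(d)/40)),int(np.ceil(abs(dy)/7)),1)
    print('dist',np.linalg.norm(d).round(1),'dyaw',round(dy,2),'rows',k)
    for i in range(k):
        a=np.radians(y+dy*i/k); w=d/k
        tx=np.array([np.cos(a),np.sin(a)]);ty=np.array([np.sin(a),-np.cos(a)])
        print(i,(np.array([w[:2]@tx,w[:2]@ty,-w[2]])/40).round(3).tolist(),'wz',round(-dy/k/90,4))
def show():
    st=manip.read_state();print('t',round(st['time_s'],2),'p',st['ee_pos'].round(1),'yaw',round(yaw(st),2),'F',st['ft_force'].round(1),'op',round(st['opening'],1),'tilt',R.from_quat(st['eef_rot']).as_matrix()[:,2].round(3),'q',st['q'].round(2))
E
python3 - <<'E'
from h import *
t=W(-127,-75,190);print(t)
plan(t,-5.2,20)
E
```

```text
[463.72523786 -49.68099221 190.        ]
dist 661.0 dyaw 71.24 rows 20
0 [-0.616, -0.549, 0.051] wz -0.0396
1 [-0.58, -0.586, 0.051] wz -0.0396
2 [-0.543, -0.621, 0.051] wz -0.0396
3 [-0.503, -0.653, 0.051] wz -0.0396
4 [-0.462, -0.683, 0.051] wz -0.0396
5 [-0.418, -0.711, 0.051] wz -0.0396
6 [-0.373, -0.735, 0.051] wz -0.0396
7 [-0.327, -0.757, 0.051] wz -0.0396
8 [-0.279, -0.776, 0.051] wz -0.0396
9 [-0.231, -0.792, 0.051] wz -0.0396
10 [-0.181, -0.805, 0.051] wz -0.0396
11 [-0.131, -0.814, 0.051] wz -0.0396
12 [-0.08, -0.821, 0.051] wz -0.0396
13 [-0.029, -0.824, 0.051] wz -0.0396
14 [0.023, -0.824, 0.051] wz -0.0396
15 [0.074, -0.821, 0.051] wz -0.0396
16 [0.125, -0.815, 0.051] wz -0.0396
17 [0.175, -0.806, 0.051] wz -0.0396
18 [0.225, -0.793, 0.051] wz -0.0396
19 [0.274, -0.778, 0.051] wz -0.0396
```

```bash
python3 -m crank '[{"xyz":[-0.62,-0.55,0.05],"turn":[0,0,-0.04],"claw":60},{"xyz":[-0.58,-0.59,0.05],"turn":[0,0,-0.04],"claw":60},{"xyz":[-0.54,-0.62,0.05],"turn":[0,0,-0.04],"claw":60},{"xyz":[-0.5,-0.65,0.05],"turn":[0,0,-0.04],"claw":60},{"xyz":[-0.46,-0.68,0.05],"turn":[0,0,-0.04],"claw":60},{"xyz":[-0.42,-0.71,0.05],"turn":[0,0,-0.04],"claw":60},{"xyz":[-0.37,-0.74,0.05],"turn":[0,0,-0.04],"claw":60},{"xyz":[-0.33,-0.76,0.05],"turn":[0,0,-0.04],"claw":60},{"xyz":[-0.28,-0.78,0.05],"turn":[0,0,-0.04],"claw":60},{"xyz":[-0.23,-0.79,0.05],"turn":[0,0,-0.04],"claw":60}]' 40
python3 -m crank '[{"xyz":[-0.18,-0.8,0.05],"turn":[0,0,-0.04],"claw":60},{"xyz":[-0.13,-0.81,0.05],"turn":[0,0,-0.04],"claw":60},{"xyz":[-0.08,-0.82,0.05],"turn":[0,0,-0.04],"claw":60},{"xyz":[-0.03,-0.82,0.05],"turn":[0,0,-0.04],"claw":60},{"xyz":[0.02,-0.82,0.05],"turn":[0,0,-0.04],"claw":60},{"xyz":[0.07,-0.82,0.05],"turn":[0,0,-0.04],"claw":60},{"xyz":[0.12,-0.81,0.05],"turn":[0,0,-0.04],"claw":60},{"xyz":[0.18,-0.81,0.05],"turn":[0,0,-0.04],"claw":60},{"xyz":[0.22,-0.79,0.05],"turn":[0,0,-0.04],"claw":60},{"xyz":[0.27,-0.78,0.05],"turn":[0,0,-0.04],"claw":60}]'
python3 -m crank '[{"xyz":[0,0,0],"turn":[0,0,0],"claw":60},{"xyz":[0,0,0],"turn":[0,0,0],"claw":60}]'
python3 - <<'E'
from h import *
show(); st,im=snap('wrist'); cv2.imwrite('pics/w1.png',im[:,:,::-1])
for q in [(-109,-75,80),(-115,20,95),(-145,20,95),(-115,-215,95),(-145,-215,95),(0,0,113)]: print(q,proj('wrist',W(*q),st).round(1))
E
```

```text
time_s: 0.98
ee_pos: [307.8, -338.8, 210.9]
eef_rot: [0.939, -0.344, -0.0, -0.0]
ft_force: [0.7, -0.0, -0.0]
opening: 59.8
time_s: 1.82
ee_pos: [459.5, -47.0, 191.1]
eef_rot: [0.999, -0.037, 0.0, 0.0]
ft_force: [1.2, -0.9, -0.3]
opening: 59.7
time_s: 1.98
ee_pos: [459.2, -47.3, 190.9]
eef_rot: [0.999, -0.037, -0.0, -0.0]
ft_force: [0.4, 0.2, -0.2]
opening: 60.1
t 1.98 p [459.2 -47.3 190.9] yaw -4.25 F [ 0.4  0.2 -0.2] op 60.1 tilt [-0.001  0.    -1.   ] q [-0.35 -0.17  2.06 -0.    1.25 -0.27]
(-109, -75, 80) [350.5 238.1]
(-115, 20, 95) [347.7 100.6]
(-145, 20, 95) [300.1  99.6]
(-115, -215, 95) [335.8 403.1]
(-145, -215, 95) [300.  402.6]
(0, 0, 113) [522.5 145.1]
```

View pics/w1.png

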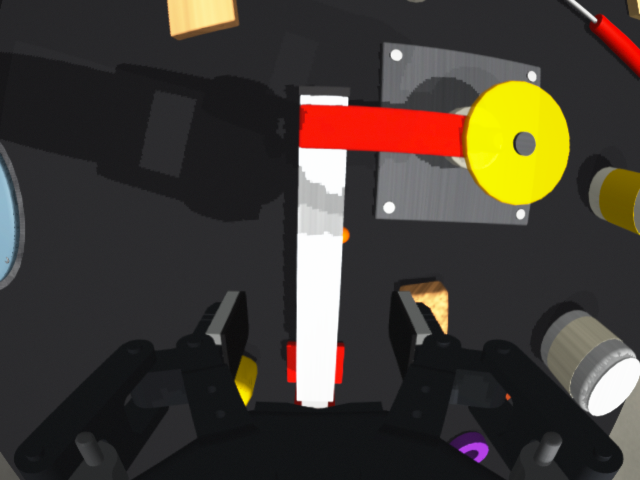

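```bash
sed -i 's/^S0=.*/S0=np.array([597.,14.7,0.]);SY=np.radians(-5.2)/' h.py; python3 - <<'E'
from h import *
t=W(-130,-75,59);print(t)
plan(t,-5.2,5)
E
```

```text
[460.73758467 -48.20909447  59.        ]
dist 132.0 dyaw -0.83 rows 5
0 [0.008, -0.001, 0.66] wz 0.0018
1 [0.008, -0.001, 0.66] wz 0.0018
2 [0.008, -0.001, 0.66] wz 0.0018
3 [0.008, -0.001, 0.66] wz 0.0018
4 [0.008, -0.001, 0.66] wz 0.0018
```

```bash
python3 -m crank '[{"xyz":[0.01,0,0.66],"turn":[0,0,0.002],"claw":60},{"xyz":[0.01,0,0.66],"turn":[0,0,0.002],"claw":60},{"xyz":[0.01,0,0.66],"turn":[0,0,0.002],"claw":60},{"xyz":[0.01,0,0.66],"turn":[0,0,0.002],"claw":60},{"xyz":[0.01,0,0.66],"turn":[0,0,0.002],"claw":60},{"xyz":[0,0,0],"turn":[0,0,0],"claw":60}]'
python3 - <<'E'
from h import *
show(); st,im=snap('wrist'); cv2.imwrite('pics/w2.png',im[:,:,::-1])
E
```

```text
time_s: 2.53
ee_pos: [456.9, -48.7, 54.6]
eef_rot: [0.999, -0.048, -0.005, -0.001]
ft_force: [-1.4, 0.2, -0.4]
opening: 60.0
t 2.53 p [456.9 -48.7  54.6] yaw -5.5 F [-1.4  0.2 -0.4] op 60.0 tilt [-0.01   0.003 -1.   ] q [-0.35  0.06  2.13 -0.    0.96 -0.26]
```

View pics/w2.png

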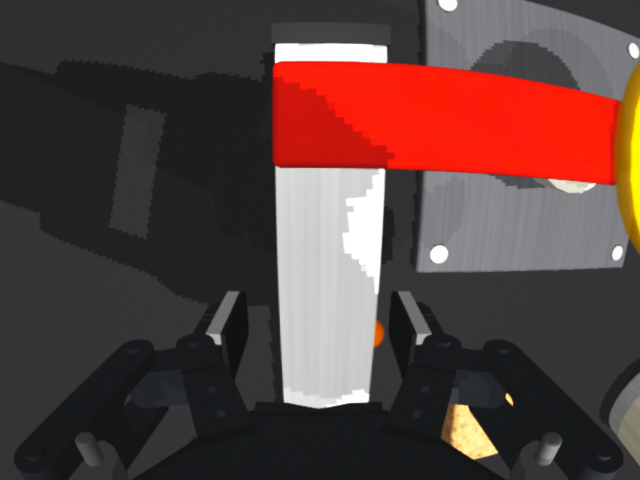

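```bash
python3 -m crank '[{"xyz":[0.05,0,-0.08],"turn":[0,0,0],"claw":56},{"xyz":[0.04,0,0],"turn":[0,0,0],"claw":56},{"xyz":[0,0,0],"turn":[0,0,0],"claw":56}]'
python3 - <<'E'
from h import *
show(); st,im=snap('wrist'); crop(im,200,260,460,430,3,'pics/w3.png')
for q in [(-109,-75,80),(-115,20,95),(-145,20,95)]: print(q,proj('wrist',W(*q),st).round(1))
# where grasp point projects
T=R.from_quat(st['eef_rot']).as_matrix()
print('grasp',proj('wrist',st['ee_pos']-19*T[:,2],st))
plan(W(-130,-75,60),-5.2,1)
E
```

```text
time_s: 2.83
ee_pos: [466.9, -50.2, 65.0]
eef_rot: [0.999, -0.047, 0.002, 0.001]
ft_force: [0.1, -0.2, -0.1]
opening: 56.3
t 2.83 p [466.9 -50.2  65. ] yaw -5.36 F [ 0.1 -0.2 -0.1] op 56.3 tilt [ 0.005 -0.002 -1.   ] q [-0.35  0.05  2.12 -0.    0.97 -0.26]
(-109, -75, 80) [356.2 320.4]
(-115, 20, 95) [347.4  56.1]
(-145, 20, 95) [247.4  58.1]
grasp [318.72438956 329.08855454]
dist 7.5 dyaw 0.15 rows 1
0 [-0.146, -0.029, 0.115] wz -0.0016
```

View pics/w3.png

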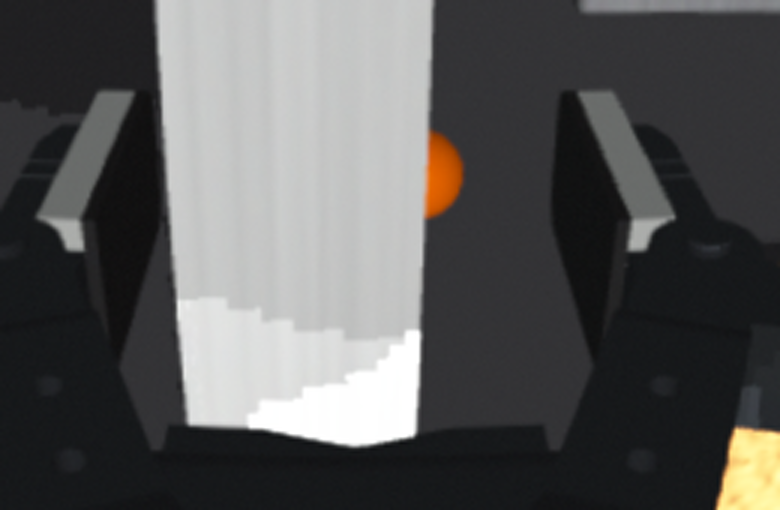

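```bash
python3 -m crank '[{"xyz":[-0.05,0,0],"turn":[0,0,0],"claw":56},{"xyz":[0,0,0],"turn":[0,0,0],"claw":56},{"xyz":[0,0,0],"turn":[0,0,0],"claw":56},{"xyz":[0,0,0],"turn":[0,0,0],"claw":56}]'
python3 - <<'E'
from h import *
show(); st,im=snap('wrist'); crop(im,200,260,460,430,3,'pics/w4.png')
for q in [(-109,-75,80),(-115,20,95),(-145,20,95)]: print(q,proj('wrist',W(*q),st).round(1))
T=R.from_quat(st['eef_rot']).as_matrix()
print('grasp',proj('wrist',st['ee_pos']-19*T[:,2],st))
plan(W(-130,-75,60),-5.2,1)
show()
E
```

```text
time_s: 3.22
ee_pos: [462.8, -48.9, 62.6]
eef_rot: [0.999, -0.046, 0.0, 0.0]
ft_force: [-0.6, 0.3, -0.8]
opening: 56.2
t 3.22 p [462.8 -48.9  62.6] yaw -5.33 F [-0.6  0.3 -0.8] op 56.2 tilt [ 0. -0. -1.] q [-0.35  0.05  2.12  0.    0.97 -0.26]
(-109, -75, 80) [367.3 325.2]
(-115, 20, 95) [362.2  57.8]
(-145, 20, 95) [259.9  58.6]
grasp [318.7268163  329.09072687]
dist 3.3 dyaw 0.13 rows 1
0 [-0.052, -0.013, 0.063] wz -0.0014
t 3.27 p [462.7 -48.9  62.5] yaw -5.33 F [ 0.6  0.1 -0.6] op 56.2 tilt [ 0.  0. -1.] q [-0.35  0.05  2.12  0.    0.97 -0.26]
```

View pics/w4.png

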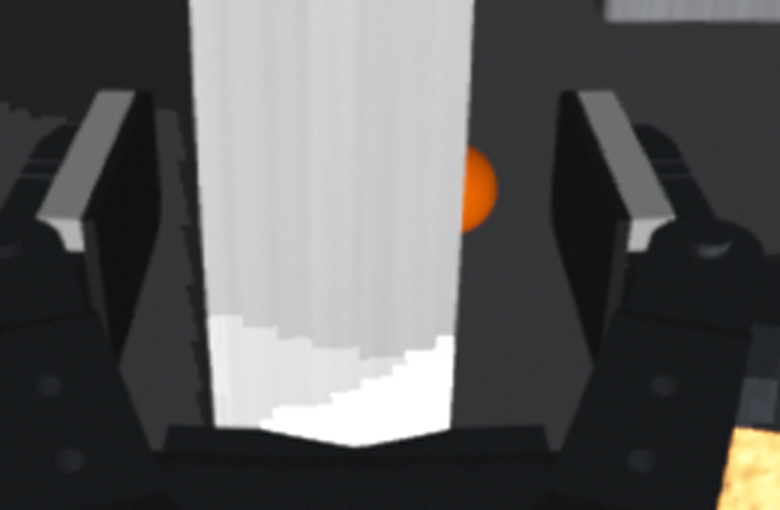

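```bash
python3 -m crank '[{"xyz":[-0.06,-0.01,0.05],"turn":[0,0,0],"claw":50},{"xyz":[0,0,0],"turn":[0,0,0],"claw":44},{"xyz":[0,0,0],"turn":[0,0,0],"claw":38},{"xyz":[0,0,0],"turn":[0,0,0],"claw":32},{"xyz":[0,0,0],"turn":[0,0,0],"claw":26},{"xyz":[0,0,0],"turn":[0,0,0],"claw":26},{"xyz":[0,0,0],"turn":[0,0,0],"claw":26},{"xyz":[0,0,0],"turn":[0,0,0],"claw":26}]' 40
python3 - <<'E'
from h import *
show(); st,im=snap('wrist'); crop(im,200,260,460,430,3,'pics/w5.png')
E
```

```text
time_s: 3.93
ee_pos: [459.9, -48.2, 61.0]
eef_rot: [0.999, -0.047, -0.001, -0.0]
ft_force: [-4.4, 1.9, 7.4]
opening: 29.3
t 3.93 p [459.9 -48.2  61. ] yaw -5.37 F [-4.4  1.9  7.4] op 29.3 tilt [-0.002  0.001 -1.   ] q [-0.35  0.04  2.13 -0.    0.97 -0.26]
```

View pics/w5.png

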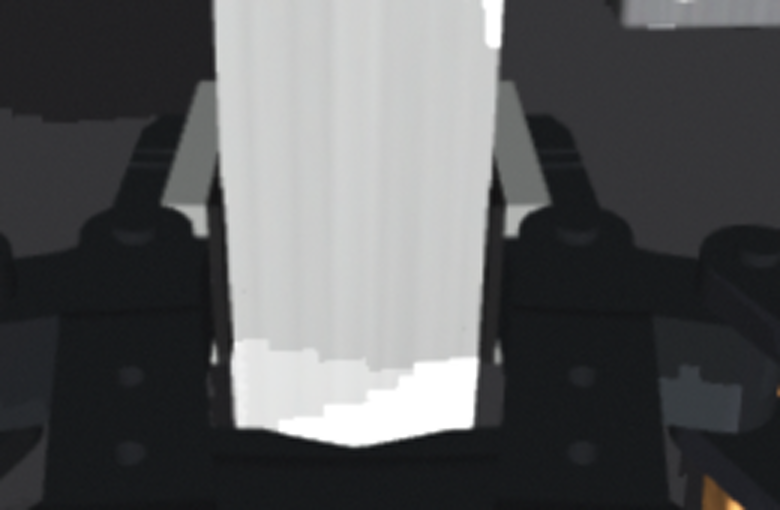

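```bash
python3 -m crank '[{"xyz":[0,-0.1,0],"turn":[0,0,0],"claw":24},{"xyz":[0,-0.15,0],"turn":[0,0,0],"claw":24},{"xyz":[0,-0.2,0],"turn":[0,0,0],"claw":24},{"xyz":[0,-0.2,0],"turn":[0,0,0],"claw":24},{"xyz":[0,-0.2,0],"turn":[0,0,0],"claw":24},{"xyz":[0,-0.2,0],"turn":[0,0,0],"claw":24},{"xyz":[0,-0.2,0],"turn":[0,0,0],"claw":24},{"xyz":[0,-0.1,0],"turn":[0,0,0],"claw":24},{"xyz":[0,-0.05,0],"turn":[0,0,0],"claw":24},{"xyz":[0,0,0],"turn":[0,0,0],"claw":24}]' 50
python3 - <<'E'
from h import *
show(); st,im=snap('wrist'); cv2.imwrite('pics/w6.png',im[:,:,::-1])
c=np.array([np.cos(SY),np.sin(SY)]);d=(st['ee_pos']-S0)[:2];print('sander xy',d@c,d@[-c[1],c[0]])
E
```

```text
time_s: 4.82
ee_pos: [465.7, 8.2, 61.0]
eef_rot: [0.999, -0.047, -0.0, -0.001]
ft_force: [-0.6, 6.8, 6.8]
opening: 29.1
t 4.82 p [465.7   8.2  61. ] yaw -5.4 F [-0.6  6.8  6.8] op 29.1 tilt [-0.001  0.002 -1.   ] q [-0.23  0.05  2.12  0.    0.97 -0.13]
sander xy -130.21089666883958 -18.392295887557932
```

View pics/w6.png

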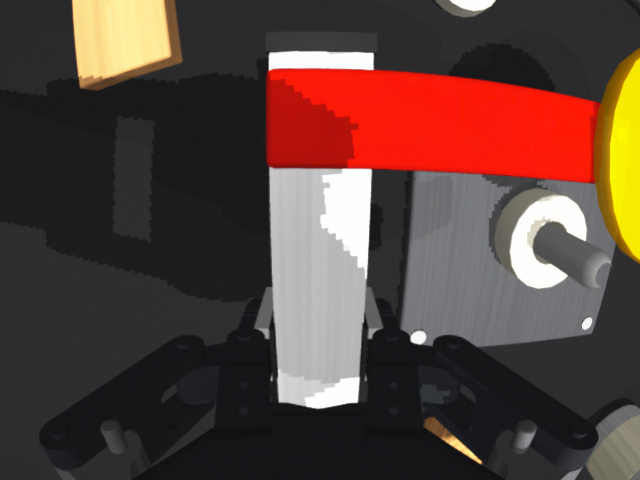

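```bash
python3 -m crank '[{"xyz":[0,-0.03,0],"turn":[0,0,0],"claw":24},{"xyz":[0,-0.03,0],"turn":[0,0,0],"claw":24},{"xyz":[0,-0.03,0],"turn":[0,0,0],"claw":24},{"xyz":[0,-0.02,0],"turn":[0,0,0],"claw":24},{"xyz":[0,0,0],"turn":[0,0,0],"claw":24}]'
python3 - <<'E'
from h import *
show(); st=manip.read_state()
c=np.array([np.cos(SY),np.sin(SY)]);d=(st['ee_pos']-S0)[:2];print('sander xy',d@c,d@[-c[1],c[0]])
im=manip.read_camera('side'); crop(im,235,160,435,300,4,'pics/s2.png')
im=manip.read_camera('top'); crop(im,235,180,435,320,4,'pics/t2.png')
E
```

```text
time_s: 5.28
ee_pos: [466.1, 11.6, 61.0]
eef_rot: [0.999, -0.047, -0.0, 0.0]
ft_force: [-1.8, -0.6, 5.5]
opening: 29.6
t 5.28 p [466.1  11.6  61. ] yaw -5.37 F [-1.8 -0.6  5.5] op 29.6 tilt [-0.001 -0.    -1.   ] q [-0.22  0.05  2.12 -0.    0.97 -0.12]
sander xy -130.12030961304626 -14.946632174908572
```

View pics/s2.png

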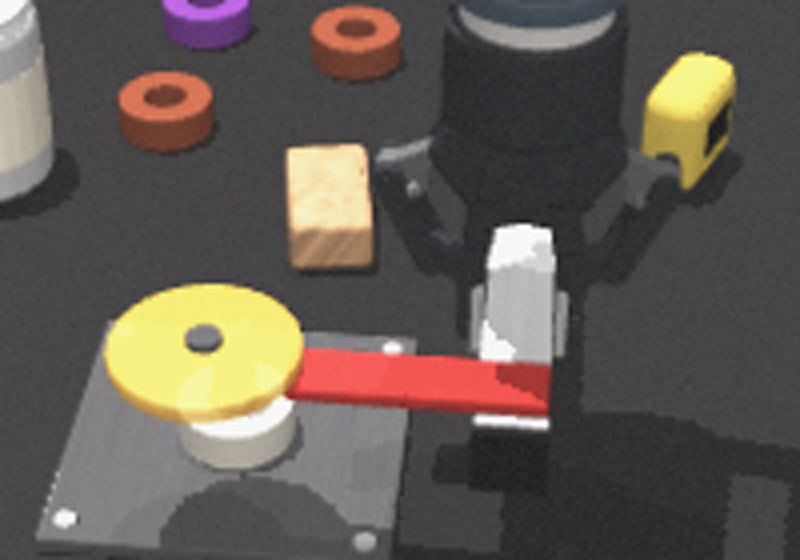

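View pics/t2.png

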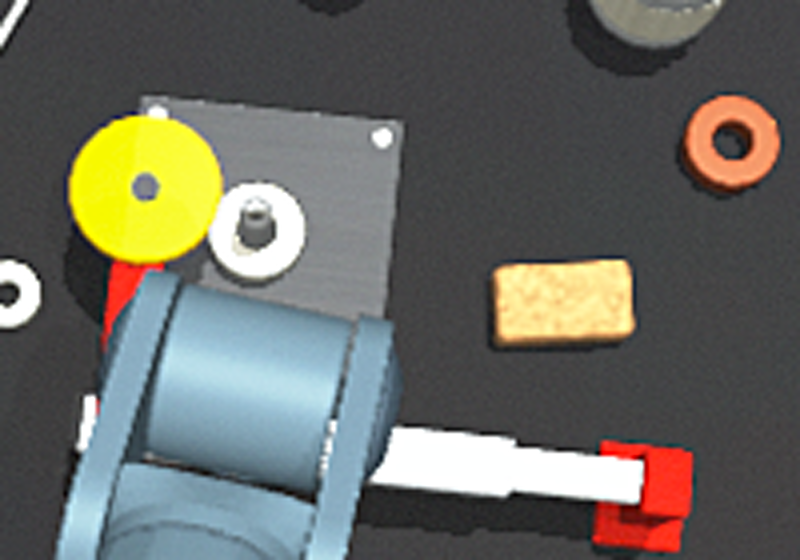

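```bash
python3 -m crank '[{"xyz":[0,-0.04,0],"turn":[0,0,0],"claw":24},{"xyz":[0,-0.03,0],"turn":[0,0,0],"claw":24},{"xyz":[0,0,0],"turn":[0,0,0],"claw":24}]'
python3 - <<'E'
from h import *
show(); st=manip.read_state()
c=np.array([np.cos(SY),np.sin(SY)]);d=(st['ee_pos']-S0)[:2];print('sander xy',d@c,d@[-c[1],c[0]])
E
```

```text
time_s: 5.63
ee_pos: [466.2, 12.8, 61.0]
eef_rot: [0.999, -0.047, -0.001, 0.002]
ft_force: [-4.4, -9.3, 5.6]
opening: 29.5
t 5.63 p [466.2  12.8  61. ] yaw -5.34 F [-4.4 -9.3  5.6] op 29.5 tilt [-0.002 -0.004 -1.   ] q [-0.21  0.05  2.12 -0.    0.97 -0.12]
sander xy -130.10645101042434 -13.765546731689179
```

```bash
python3 -m crank '[{"xyz":[0,0.05,0],"turn":[0,0,0],"claw":56},{"xyz":[0,0,0],"turn":[0,0,0],"claw":56},{"xyz":[0,0,0],"turn":[0,0,0],"claw":56},{"xyz":[0,0.3,0],"turn":[0,0,0],"claw":56},{"xyz":[0,0.4,0],"turn":[0,0,0],"claw":56},{"xyz":[0,0.4,0],"turn":[0,0,0],"claw":56},{"xyz":[0,0.3,0],"turn":[0,0,0],"claw":56},{"xyz":[0,0.1,0],"turn":[0,0,0],"claw":56},{"xyz":[0,0,0],"turn":[0,0,0],"claw":56},{"xyz":[0,0,0],"turn":[0,0,0],"claw":56}]'
python3 - <<'E'
from h import *
show(); st,im=snap('wrist'); cv2.imwrite('pics/w7.png',im[:,:,::-1])
plan(W(-130,-75,61),-5.2,1)
E
```

```text
time_s: 6.47
ee_pos: [460.4, -46.8, 60.4]
eef_rot: [0.999, -0.047, -0.0, -0.0]
ft_force: [-0.9, 0.4, -0.8]
opening: 55.9
t 6.47 p [460.4 -46.8  60.4] yaw -5.34 F [-0.9  0.4 -0.8] op 55.9 tilt [-0.  0. -1.] q [-0.35  0.05  2.13  0.    0.97 -0.25]
dist 1.8 dyaw 0.11 rows 1
0 [0.011, 0.04, -0.016] wz -0.0012
```

View pics/w7.png

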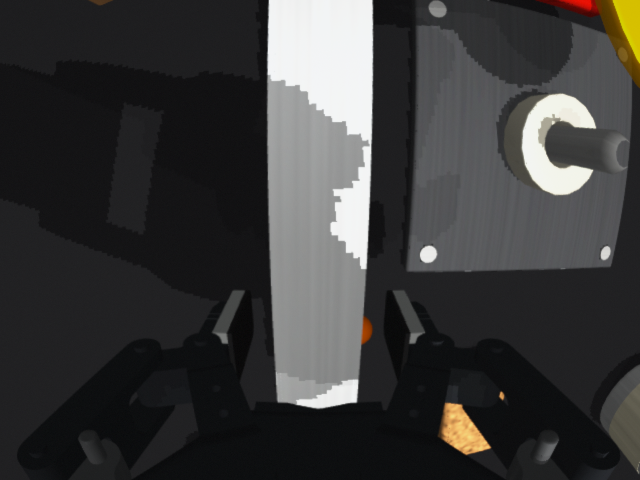

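```bash
python3 -m crank '[{"xyz":[0.01,0.04,0],"turn":[0,0,0],"claw":50},{"xyz":[0,0,0],"turn":[0,0,0],"claw":44},{"xyz":[0,0,0],"turn":[0,0,0],"claw":38},{"xyz":[0,0,0],"turn":[0,0,0],"claw":32},{"xyz":[0,0,0],"turn":[0,0,0],"claw":24},{"xyz":[0,0,0],"turn":[0,0,0],"claw":24},{"xyz":[0,0,0],"turn":[0,0,0],"claw":24}]' 50
python3 -m crank '[{"xyz":[0,-0.1,0],"turn":[0,0,0],"claw":24},{"xyz":[0,-0.15,0],"turn":[0,0,0],"claw":24},{"xyz":[0,-0.2,0],"turn":[0,0,0],"claw":24},{"xyz":[0,-0.2,0],"turn":[0,0,0],"claw":24},{"xyz":[0,-0.2,0],"turn":[0,0,0],"claw":24},{"xyz":[0,-0.2,0],"turn":[0,0,0],"claw":24},{"xyz":[0,-0.2,0],"turn":[0,0,0],"claw":24},{"xyz":[0,-0.1,0],"turn":[0,0,0],"claw":24},{"xyz":[0,-0.05,0],"turn":[0,0,0],"claw":24},{"xyz":[0,-0.03,0],"turn":[0,0,0],"claw":24}]'
python3 -m crank '[{"xyz":[0,-0.03,0],"turn":[0,0,0],"claw":24},{"xyz":[0,-0.03,0],"turn":[0,0,0],"claw":24},{"xyz":[0,-0.03,0],"turn":[0,0,0],"claw":24},{"xyz":[0,0,0],"turn":[0,0,0],"claw":24}]'
python3 - <<'E'
from h import *
show(); st=manip.read_state()
c=np.array([np.cos(SY),np.sin(SY)]);d=(st['ee_pos']-S0)[:2];print('sander xy',d@c,d@[-c[1],c[0]])
E
```

```text
time_s: 7.1
ee_pos: [460.0, -48.4, 61.1]
eef_rot: [0.999, -0.047, -0.002, -0.0]
ft_force: [-6.8, 1.4, 11.3]
opening: 29.5
time_s: 7.93
ee_pos: [465.7, 8.2, 61.2]
eef_rot: [0.999, -0.047, -0.001, 0.0]
ft_force: [-5.2, -1.6, 8.4]
opening: 29.4
time_s: 8.27
ee_pos: [466.0, 11.4, 61.2]
eef_rot: [0.999, -0.047, -0.001, 0.001]
ft_force: [-4.7, -3.1, 9.1]
opening: 29.4
t 8.27 p [466.   11.4  61.2] yaw -5.35 F [-4.7 -3.1  9.1] op 29.4 tilt [-0.002 -0.001 -1.   ] q [-0.22  0.05  2.12 -0.    0.97 -0.12]
sander xy -130.14160375409472 -15.141263449161555
```

Push slightly further to check the lock, then open and look.

```bash
python3 -m crank '[{"xyz":[0,-0.04,0],"turn":[0,0,0],"claw":24},{"xyz":[0,-0.03,0],"turn":[0,0,0],"claw":24},{"xyz":[0,0,0],"turn":[0,0,0],"claw":24}]'
python3 -m crank '[{"xyz":[0,0.05,0],"turn":[0,0,0],"claw":56},{"xyz":[0,0,0],"turn":[0,0,0],"claw":56},{"xyz":[0,0,0],"turn":[0,0,0],"claw":56},{"xyz":[0,0.3,0],"turn":[0,0,0],"claw":56},{"xyz":[0,0.3,-0.6],"turn":[0,0,0],"claw":70},{"xyz":[0,0.2,-0.8],"turn":[0,0,0],"claw":70},{"xyz":[0,0,-0.8],"turn":[0,0,0],"claw":70},{"xyz":[0,0,-0.5],"turn":[0,0,0],"claw":70},{"xyz":[0,0,0],"turn":[0,0,0],"claw":70},{"xyz":[0,0,0],"turn":[0,0,0],"claw":70}]'
python3 - <<'E'
from h import *
show(); st,im=snap('wrist'); cv2.imwrite('pics/w8.png',im[:,:,::-1])
for q in [(0,0,80),(0,120,113),(-109,-75,80)]: print(q,proj('wrist',W(*q),st).round(1))
E
```

```text
time_s: 8.52
ee_pos: [466.1, 12.1, 61.2]
eef_rot: [0.999, -0.046, -0.001, 0.003]
ft_force: [-7.6, -14.9, 8.7]
opening: 29.6
time_s: 9.35
ee_pos: [464.2, -19.2, 169.5]
eef_rot: [0.999, -0.046, 0.001, 0.0]
ft_force: [-0.2, 0.2, -1.2]
opening: 70.1
t 9.35 p [464.2 -19.2 169.5] yaw -5.31 F [-0.2  0.2 -1.2] op 70.1 tilt [ 0.002 -0.001 -1.   ] q [-0.29 -0.14  2.07  0.    1.2  -0.19]
(0, 0, 80) [506.4 179.2]
(0, 120, 113) [532.   -3.9]
(-109, -75, 80) [347.9 284.5]
```

View pics/w8.png

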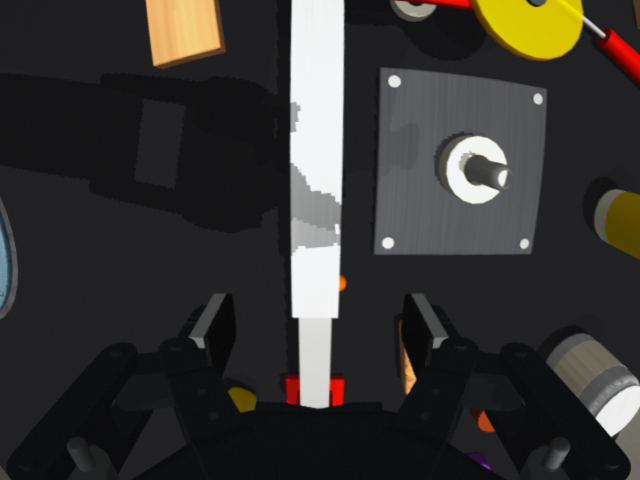

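```bash
python3 - <<'E'
from h import *
plan(W(0,0,120),-5.2,6)
E
```

```text
dist 146.1 dyaw 0.11 rows 6
0 [0.542, -0.191, 0.2] wz -0.0002
1 [0.542, -0.191, 0.2] wz -0.0002
2 [0.542, -0.191, 0.2] wz -0.0002
3 [0.542, -0.191, 0.2] wz -0.0002
4 [0.542, -0.191, 0.2] wz -0.0002
5 [0.543, -0.19, 0.2] wz -0.0002
```

```bash
python3 -m crank '[{"xyz":[0.35,-0.1,0],"turn":[0,0,0],"claw":84},{"xyz":[0.6,-0.2,0],"turn":[0,0,0],"claw":84},{"xyz":[0.7,-0.25,0.15],"turn":[0,0,0],"claw":84},{"xyz":[0.7,-0.25,0.35],"turn":[0,0,0],"claw":84},{"xyz":[0.6,-0.2,0.4],"turn":[0,0,0],"claw":84},{"xyz":[0.3,-0.15,0.3],"turn":[0,0,0],"claw":84},{"xyz":[0,0,0],"turn":[0,0,0],"claw":84},{"xyz":[0,0,0],"turn":[0,0,0],"claw":84},{"xyz":[0,0,0],"turn":[0,0,0],"claw":84}]'
python3 - <<'E'
from h import *
show(); st,im=snap('wrist'); cv2.imwrite('pics/w9.png',im[:,:,::-1])
for q in [(0,0,80),(0,0,32),(0,120,113),(-80,80,10),(80,80,10),(-80,-80,10),(80,-80,10)]: print(q,proj('wrist',W(*q),st).round(1))
T=R.from_quat(st['eef_rot']).as_matrix()
for d in (0,40,88): print('axis',proj('wrist',st['ee_pos']+d*T[:,2],st))
E
```

```text
time_s: 10.15
ee_pos: [596.1, 14.5, 119.6]
eef_rot: [0.999, -0.046, -0.001, -0.0]
ft_force: [0.2, 0.2, -0.5]
opening: 84.0
t 10.15 p [596.1  14.5 119.6] yaw -5.32 F [ 0.2  0.2 -0.5] op 84.0 tilt [-0.002  0.    -1.   ] q [-0.17  0.25  1.77 -0.    1.12 -0.07]
(0, 0, 80) [320.6 271.9]
(0, 0, 32) [320.4 244.5]
(0, 120, 113) [320.4  17.5]
(-80, 80, 10) [204.2 124.1]
(80, 80, 10) [436.  123.8]
(-80, -80, 10) [220.9 330.7]
(80, -80, 10) [419.6 330.5]
axis [318.71671486 306.66691592]
axis [318.69745065 272.13289872]
axis [318.68009516 244.66217747]
```

View pics/w9.png

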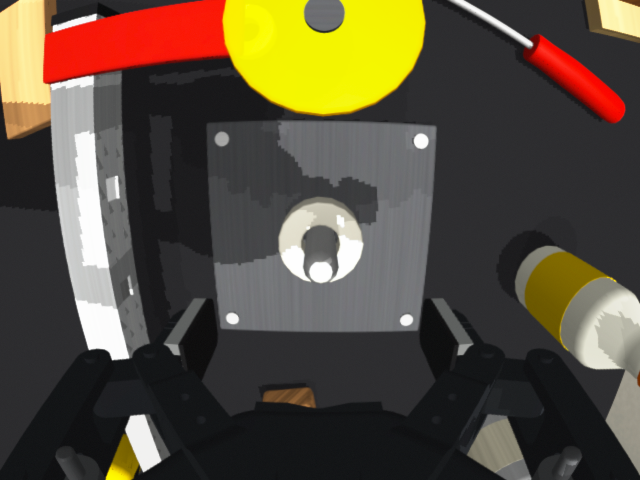

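```bash
python3 -m crank '[{"xyz":[0.01,0,0.3],"turn":[0,0,0],"claw":84},{"xyz":[0.01,0,0.5],"turn":[0,0,0],"claw":84},{"xyz":[0,0,0.6],"turn":[0,0,0],"claw":84},{"xyz":[0,0,0.5],"turn":[0,0,0],"claw":84},{"xyz":[0,0,0.3],"turn":[0,0,0],"claw":84},{"xyz":[0,0,0.2],"turn":[0,0,0],"claw":84},{"xyz":[0,0,0.1],"turn":[0,0,0],"claw":84},{"xyz":[0,0,0.05],"turn":[0,0,0],"claw":84},{"xyz":[0,0,0],"turn":[0,0,0],"claw":84}]' 30
python3 - <<'E'
from h import *
show()
E
```

```text
time_s: 10.95
ee_pos: [598.6, 14.2, 19.0]
eef_rot: [0.999, -0.047, 0.001, 0.0]
ft_force: [0.9, -0.7, -0.2]
opening: 83.8
t 10.95 p [598.6  14.2  19. ] yaw -5.34 F [ 0.9 -0.7 -0.2] op 83.8 tilt [ 0.001 -0.    -1.   ] q [-0.17  0.4   1.79  0.    0.95 -0.07]
```

```bash
python3 -m crank '[{"xyz":[-0.03,0,0.05],"turn":[0,0,0],"claw":75},{"xyz":[0,0,0.05],"turn":[0,0,0],"claw":65},{"xyz":[0,0,0],"turn":[0,0,0],"claw":57},{"xyz":[0,0,0],"turn":[0,0,0],"claw":48},{"xyz":[0,0,0],"turn":[0,0,0],"claw":48},{"xyz":[0,0,0],"turn":[0,0,0],"claw":48}]' 30
python3 - <<'E'
from h import *
show(); st,im=snap('wrist'); cv2.imwrite('pics/w10.png',im[:,:,::-1])
E
```

```text
time_s: 11.45
ee_pos: [597.2, 14.4, 14.9]
eef_rot: [0.999, -0.047, 0.0, 0.0]
ft_force: [-0.1, -0.6, 1.9]
opening: 53.5
t 11.45 p [597.2  14.4  14.9] yaw -5.33 F [-0.1 -0.6  1.9] op 53.5 tilt [ 0.001 -0.    -1.   ] q [-0.17  0.41  1.79  0.    0.94 -0.07]
```

View pics/w10.png

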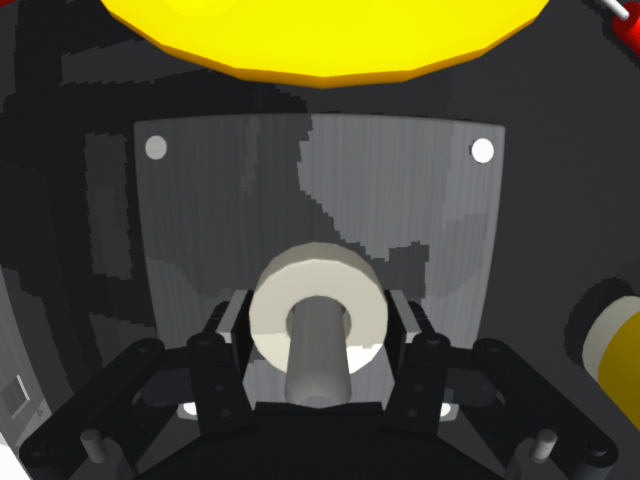

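```bash
python3 -m crank '[{"xyz":[0,0,-0.2],"turn":[0,0,0],"claw":48},{"xyz":[0,0,-0.4],"turn":[0,0,0],"claw":48},{"xyz":[0,0,-0.7],"turn":[0,0,0],"claw":48},{"xyz":[0,0,-0.8],"turn":[0,0,0],"claw":48},{"xyz":[0,0,-0.8],"turn":[0,0,0],"claw":48},{"xyz":[0,0,-0.6],"turn":[0,0,0],"claw":48},{"xyz":[0,0,-0.3],"turn":[0,0,0],"claw":48},{"xyz":[0,0,0],"turn":[0,0,0],"claw":48}]' 40
python3 - <<'E'
from h import *
show(); st,im=snap('wrist'); cv2.imwrite('pics/w11.png',im[:,:,::-1])
plan([613,380,175],6.7,11)
E
```

```text
time_s: 12.17
ee_pos: [598.7, 14.2, 170.2]
eef_rot: [0.999, -0.046, 0.003, 0.0]
ft_force: [0.6, -0.3, -1.1]
opening: 53.6
t 12.17 p [598.7  14.2 170.2] yaw -5.32 F [ 0.6 -0.3 -1.1] op 53.6 tilt [ 0.006 -0.001 -1.   ] q [-0.17  0.19  1.74 -0.    1.21 -0.07]
dist 366.1 dyaw 12.03 rows 11
0 [-0.042, -0.831, -0.017] wz -0.0122
1 [-0.026, -0.831, -0.017] wz -0.0122
2 [-0.01, -0.832, -0.017] wz -0.0122
3 [0.006, -0.832, -0.017] wz -0.0122
4 [0.022, -0.831, -0.017] wz -0.0122
5 [0.038, -0.831, -0.017] wz -0.0122
6 [0.053, -0.83, -0.017] wz -0.0122
7 [0.069, -0.829, -0.017] wz -0.0122
8 [0.085, -0.827, -0.017] wz -0.0122
9 [0.101, -0.826, -0.017] wz -0.0122
10 [0.117, -0.824, -0.017] wz -0.0122
```

View pics/w11.png

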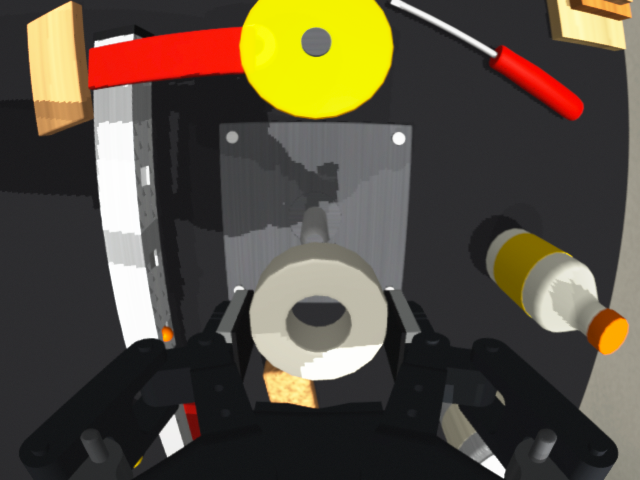

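```bash
python3 -m crank '[{"xyz":[-0.02,-0.4,0],"turn":[0,0,-0.015],"claw":48},{"xyz":[-0.03,-0.8,0],"turn":[0,0,-0.015],"claw":48},{"xyz":[-0.01,-0.95,0],"turn":[0,0,-0.015],"claw":48},{"xyz":[0.01,-1,0],"turn":[0,0,-0.015],"claw":48},{"xyz":[0.02,-1,0],"turn":[0,0,-0.015],"claw":48},{"xyz":[0.04,-1,0],"turn":[0,0,-0.015],"claw":48},{"xyz":[0.06,-1,0],"turn":[0,0,-0.015],"claw":48},{"xyz":[0.08,-1,0],"turn":[0,0,-0.015],"claw":48},{"xyz":[0.1,-1,0],"turn":[0,0,-0.014],"claw":48},{"xyz":[0.08,-0.7,0],"turn":[0,0,0],"claw":48}]'
python3 -m crank '[{"xyz":[0.03,-0.25,0],"turn":[0,0,0],"claw":48},{"xyz":[0,0,0],"turn":[0,0,0],"claw":48},{"xyz":[0,0,0],"turn":[0,0,0],"claw":48}]'
python3 - <<'E'
from h import *
show(); st,im=snap('wrist'); cv2.imwrite('pics/w12.png',im[:,:,::-1])
plan([613,380,30],6.7,6)
c=np.array([619,325]);a=np.radians(6.67)
for x,y in [(-60,-105),(60,-105),(-60,105),(60,105)]: print(proj('wrist',[c[0]+np.cos(a)*x-np.sin(a)*y,c[1]+np.sin(a)*x+np.cos(a)*y,70],st).round(0))
E
```

```text
time_s: 13.05
ee_pos: [601.2, 371.7, 162.7]
eef_rot: [0.998, 0.06, -0.003, 0.001]
ft_force: [0.3, -0.5, -1.4]
opening: 53.7
time_s: 13.3
ee_pos: [602.6, 378.2, 164.1]
eef_rot: [0.998, 0.059, -0.002, 0.001]
ft_force: [-0.4, -0.4, -0.0]
opening: 53.6
t 13.3 p [602.6 378.2 164.1] yaw 6.74 F [-0.4 -0.4 -0. ] op 53.6 tilt [-0.003 -0.002 -1.   ] q [ 0.4   0.45  1.43 -0.    1.27  0.28]
dist 135.0 dyaw 0.02 rows 6
0 [0.043, -0.006, 0.561] wz -0.0
1 [0.043, -0.005, 0.561] wz -0.0
2 [0.043, -0.005, 0.561] wz -0.0
3 [0.043, -0.005, 0.561] wz -0.0
4 [0.043, -0.005, 0.561] wz -0.0
5 [0.043, -0.005, 0.561] wz -0.0
[261. 417.]
[399. 416.]
[242. 167.]
[426. 168.]
```

View pics/w12.png

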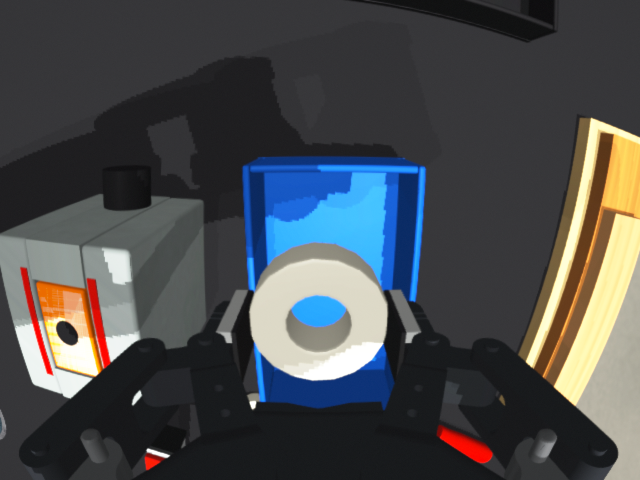

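```bash
python3 -m crank '[{"xyz":[0.1,0,0.3],"turn":[0,0,0],"claw":48},{"xyz":[0.1,-0.01,0.6],"turn":[0,0,0],"claw":48},{"xyz":[0.06,-0.02,0.7],"turn":[0,0,0],"claw":48},{"xyz":[0,0,0.7],"turn":[0,0,0],"claw":48},{"xyz":[0,0,0.5],"turn":[0,0,0],"claw":48},{"xyz":[0,0,0.35],"turn":[0,0,0],"claw":48},{"xyz":[0,0,0.2],"turn":[0,0,0],"claw":48},{"xyz":[0,0,0],"turn":[0,0,0],"claw":48},{"xyz":[0,0,0],"turn":[0,0,0],"claw":64},{"xyz":[0,0,0],"turn":[0,0,0],"claw":64}]'
python3 -m crank '[{"xyz":[0,0,0],"turn":[0,0,0],"claw":64},{"xyz":[0,0,-0.3],"turn":[0,0,0],"claw":64},{"xyz":[0,0,-0.6],"turn":[0,0,0],"claw":64},{"xyz":[0,0,-0.8],"turn":[0,0,0],"claw":64},{"xyz":[0,0,-0.8],"turn":[0,0,0],"claw":64},{"xyz":[0,0,-0.6],"turn":[0,0,0],"claw":64},{"xyz":[0,0,-0.4],"turn":[0,0,0],"claw":64},{"xyz":[0,0,0],"turn":[0,0,0],"claw":64}]'
python3 - <<'E'
from h import *
show(); st,im=snap('wrist'); cv2.imwrite('pics/w13.png',im[:,:,::-1])
E
```

```text
time_s: 14.18
ee_pos: [615.2, 381.8, 34.7]
eef_rot: [0.998, 0.059, 0.002, -0.001]
ft_force: [0.0, 0.3, 0.6]
opening: 63.9
time_s: 14.85
ee_pos: [616.2, 382.7, 179.4]
eef_rot: [0.998, 0.059, 0.005, -0.002]
ft_force: [-0.1, 0.5, 1.4]
opening: 64.0
t 14.85 p [616.2 382.7 179.4] yaw 6.74 F [-0.1  0.5  1.4] op 64.0 tilt [ 0.009  0.004 -1.   ] q [0.4  0.45 1.39 0.   1.29 0.28]
```

View pics/w13.png

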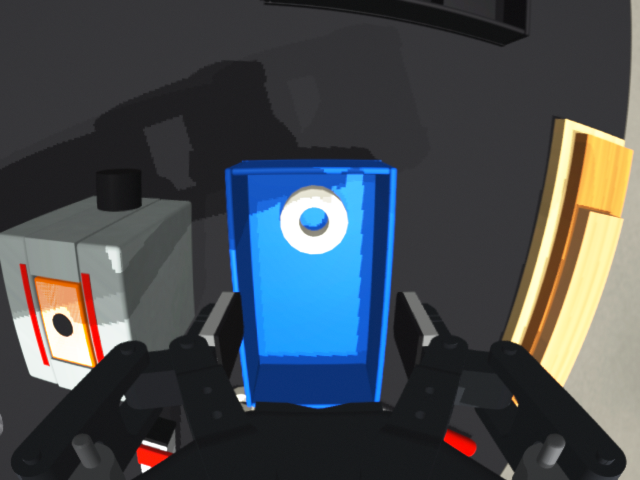

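```bash
python3 - <<'E'
from h import *
plan([449,322,215],2.6,6)
E
```

```text
dist 180.7 dyaw -4.14 rows 6
0 [-0.716, 0.168, -0.163] wz 0.0077
1 [-0.714, 0.176, -0.163] wz 0.0077
2 [-0.712, 0.185, -0.163] wz 0.0077
3 [-0.709, 0.193, -0.163] wz 0.0077
4 [-0.707, 0.202, -0.163] wz 0.0077
5 [-0.704, 0.21, -0.163] wz 0.0077
```

```bash
python3 -m crank '[{"xyz":[-0.4,0.1,-0.15],"turn":[0,0,0.01],"claw":50},{"xyz":[-0.8,0.2,-0.2],"turn":[0,0,0.01],"claw":30},{"xyz":[-0.95,0.25,-0.2],"turn":[0,0,0.01],"claw":20},{"xyz":[-0.95,0.25,-0.2],"turn":[0,0,0.01],"claw":10},{"xyz":[-0.75,0.2,-0.13],"turn":[0,0,0.006],"claw":0},{"xyz":[-0.4,0.13,-0.1],"turn":[0,0,0],"claw":0},{"xyz":[0,0,0],"turn":[0,0,0],"claw":0},{"xyz":[0,0,0],"turn":[0,0,0],"claw":0},{"xyz":[0,0,0],"turn":[0,0,0],"claw":0}]'
python3 - <<'E'
from h import *
show(); st,im=snap('wrist'); cv2.imwrite('pics/w14.png',im[:,:,::-1])
print(proj('wrist',[449,322,140],st))
E
```

```text
time_s: 15.65
ee_pos: [447.9, 322.9, 210.5]
eef_rot: [1.0, 0.022, -0.001, 0.0]
ft_force: [0.7, 0.0, -0.5]
opening: 0.5
t 15.65 p [447.9 322.9 210.5] yaw 2.58 F [ 0.7  0.  -0.5] op 0.5 tilt [-0.001 -0.001 -1.   ] q [ 0.42  0.04  1.83 -0.    1.28  0.37]
[320.40027388 254.91264006]
```

View pics/w14.png

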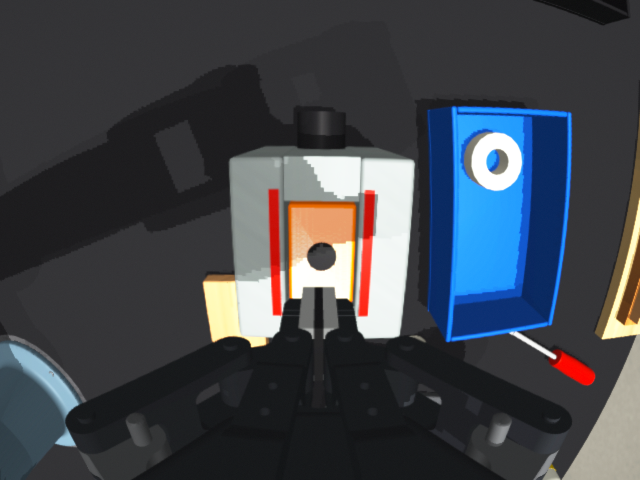

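```bash
python3 -m crank '[{"xyz":[0.02,0.02,0.3],"turn":[0,0,0],"claw":0},{"xyz":[0,0,0.5],"turn":[0,0,0],"claw":0},{"xyz":[0,0,0.4],"turn":[0,0,0],"claw":0},{"xyz":[0,0,0.2],"turn":[0,0,0],"claw":0},{"xyz":[0,0,0.15],"turn":[0,0,0],"claw":0},{"xyz":[0,0,0.1],"turn":[0,0,0],"claw":0},{"xyz":[0,0,0.05],"turn":[0,0,0],"claw":0},{"xyz":[0,0,0.05],"turn":[0,0,0],"claw":0},{"xyz":[0,0,0],"turn":[0,0,0],"claw":0}]'
```

```text
time_s: 16.45
ee_pos: [448.9, 322.4, 142.0]
eef_rot: [1.0, 0.023, 0.0, -0.0]
ft_force: [-0.1, 0.4, 0.1]
opening: -0.2
```

```bash
python3 -m crank '[{"xyz":[0,0,0.05],"turn":[0,0,0],"claw":0},{"xyz":[0,0,0.05],"turn":[0,0,0],"claw":0},{"xyz":[0,0,0.05],"turn":[0,0,0],"claw":0},{"xyz":[0,0,0.05],"turn":[0,0,0],"claw":0},{"xyz":[0,0,0],"turn":[0,0,0],"claw":0}]'
python3 -m crank '[{"xyz":[0,0,0.03],"turn":[0,0,0],"claw":0},{"xyz":[0,0,0.02],"turn":[0,0,0],"claw":0},{"xyz":[0,0,0],"turn":[0,0,0],"claw":0}]'
```

```text
time_s: 16.87
ee_pos: [449.7, 322.8, 135.8]
eef_rot: [1.0, 0.023, 0.001, -0.001]
ft_force: [-2.2, -1.5, 7.4]
opening: -0.1
time_s: 17.12
ee_pos: [450.0, 323.0, 134.4]
eef_rot: [1.0, 0.023, 0.002, -0.001]
ft_force: [-3.3, -0.2, 10.1]
opening: -0.2
```

```bash
python3 -m crank '[{"xyz":[0,0,0.04],"turn":[0,0,0],"claw":0},{"xyz":[0,0,0.02],"turn":[0,0,0],"claw":0},{"xyz":[0,0,0],"turn":[0,0,0],"claw":0}]'
```

```text
time_s: 17.37
ee_pos: [450.0, 323.0, 132.1]
eef_rot: [1.0, 0.023, 0.002, -0.001]
ft_force: [-3.0, -1.4, 10.8]
opening: 0.0
```

```bash
python3 -m crank '[{"xyz":[0,0,0.03],"turn":[0,0,0],"claw":0},{"xyz":[0,0,0],"turn":[0,0,0],"claw":0}]'
python3 -m crank '[{"xyz":[0,0,-0.4],"turn":[0,0,0],"claw":0},{"xyz":[0,0,-0.8],"turn":[0,0,0],"claw":0},{"xyz":[0,0,-0.8],"turn":[0,0,0],"claw":20},{"xyz":[0,0,-0.5],"turn":[0,0,0],"claw":56},{"xyz":[0,0,0],"turn":[0,0,0],"claw":64},{"xyz":[0,0,0],"turn":[0,0,0],"claw":64},{"xyz":[0,0,0],"turn":[0,0,0],"claw":64}]'
python3 - <<'E'
from h import *
show(); st,im=snap('wrist'); cv2.imwrite('pics/w15.png',im[:,:,::-1])
print(proj('wrist',[449,322,180],st))
E
```

```text
time_s: 17.53
ee_pos: [450.8, 323.3, 132.2]
eef_rot: [1.0, 0.023, 0.003, -0.001]
ft_force: [-3.3, -2.5, 15.3]
opening: -0.2
time_s: 18.12
ee_pos: [448.1, 322.0, 227.2]
eef_rot: [1.0, 0.023, -0.001, 0.0]
ft_force: [-0.3, -0.1, 0.3]
opening: 60.7
t 18.12 p [448.1 322.  227.2] yaw 2.59 F [-0.3 -0.1  0.3] op 60.7 tilt [-0.001 -0.001 -1.   ] q [0.42 0.02 1.81 0.   1.31 0.37]
[320.35120241 267.42677356]
```

View pics/w15.png

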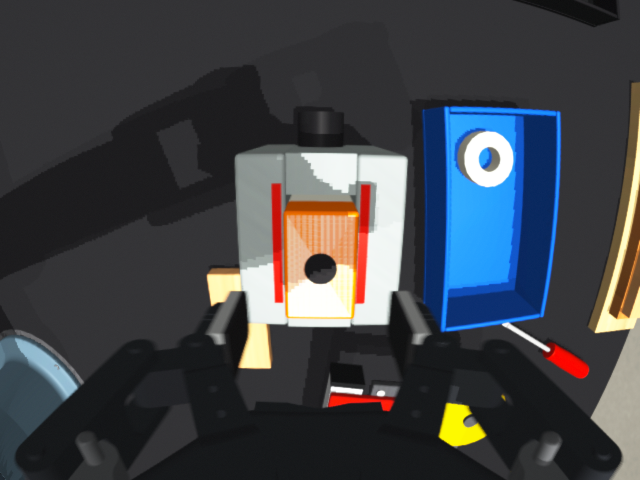

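```bash
python3 -m crank '[{"xyz":[0.02,0,0.3],"turn":[0,0,0],"claw":62},{"xyz":[0.02,0,0.5],"turn":[0,0,0],"claw":62},{"xyz":[0,0,0.5],"turn":[0,0,0],"claw":62},{"xyz":[0,0,0.3],"turn":[0,0,0],"claw":62},{"xyz":[0,0,0.2],"turn":[0,0,0],"claw":62},{"xyz":[0,0,0.1],"turn":[0,0,0],"claw":55},{"xyz":[0,0,0.05],"turn":[0,0,0],"claw":48},{"xyz":[0,0,0],"turn":[0,0,0],"claw":40},{"xyz":[0,0,0],"turn":[0,0,0],"claw":32},{"xyz":[0,0,0],"turn":[0,0,0],"claw":32}]' 40
python3 -m crank '[{"xyz":[0,0,0],"turn":[0,0,0],"claw":32},{"xyz":[0,0,0],"turn":[0,0,0],"claw":32}]'
python3 - <<'E'
from h import *
show()
E
```

```text
time_s: 19.0
ee_pos: [450.5, 322.5, 150.8]
eef_rot: [1.0, 0.023, 0.001, -0.0]
ft_force: [-0.0, 0.7, -2.2]
opening: 39.3
time_s: 19.17
ee_pos: [450.3, 322.4, 150.5]
eef_rot: [1.0, 0.023, 0.0, -0.0]
ft_force: [-0.1, -0.2, -3.1]
opening: 39.3
t 19.17 p [450.3 322.4 150.5] yaw 2.59 F [-0.1 -0.2 -3.1] op 39.3 tilt [ 0.001  0.    -1.   ] q [0.42 0.11 1.87 0.   1.16 0.37]
```

Gripped (39.3 mm). Lift straight up ~85 mm.

```bash
python3 -m crank '[{"xyz":[0,0,-0.1],"turn":[0,0,0],"claw":32},{"xyz":[0,0,-0.3],"turn":[0,0,0],"claw":32},{"xyz":[0,0,-0.5],"turn":[0,0,0],"claw":32},{"xyz":[0,0,-0.6],"turn":[0,0,0],"claw":32},{"xyz":[0,0,-0.5],"turn":[0,0,0],"claw":32},{"xyz":[0,0,-0.3],"turn":[0,0,0],"claw":32},{"xyz":[0,0,0],"turn":[0,0,0],"claw":32}]'
python3 - <<'E'
from h import *
show()
im=manip.read_camera('side'); cv2.imwrite('pics/s3.png',im[:,:,::-1])
a=np.radians(6.67); t=np.array([619,325])+[np.sin(a)*42,-np.cos(a)*42]; print(t)
plan([t[0],t[1],235],6.7,6)
E
```

```text
time_s: 19.75
ee_pos: [452.0, 323.2, 246.5]
eef_rot: [1.0, 0.023, 0.003, -0.001]
ft_force: [-0.3, -0.9, -2.4]
opening: 39.5
t 19.75 p [452.  323.2 246.5] yaw 2.59 F [-0.3 -0.9 -2.4] op 39.5 tilt [ 0.007  0.003 -1.   ] q [0.42 0.01 1.79 0.   1.34 0.37]
[623.87832932 283.28427271]
dist 177.6 dyaw 4.11 rows 6
0 [0.712, 0.197, 0.038] wz -0.0076
1 [0.71, 0.205, 0.038] wz -0.0076
2 [0.707, 0.214, 0.038] wz -0.0076
3 [0.705, 0.222, 0.038] wz -0.0076
4 [0.702, 0.231, 0.038] wz -0.0076
5 [0.699, 0.239, 0.038] wz -0.0076
```

View pics/s3.png

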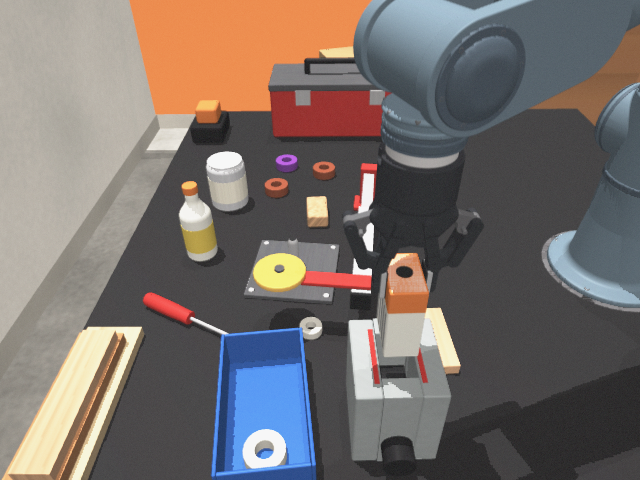

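```bash
python3 -m crank '[{"xyz":[0.35,0.1,0],"turn":[0,0,-0.008],"claw":32},{"xyz":[0.75,0.2,0],"turn":[0,0,-0.01],"claw":32},{"xyz":[0.95,0.28,0],"turn":[0,0,-0.01],"claw":32},{"xyz":[0.95,0.3,0],"turn":[0,0,-0.01],"claw":32},{"xyz":[0.75,0.25,0],"turn":[0,0,-0.008],"claw":32},{"xyz":[0.45,0.15,0],"turn":[0,0,0],"claw":32},{"xyz":[0,0,0.3],"turn":[0,0,0],"claw":32},{"xyz":[0,0,0.4],"turn":[0,0,0],"claw":32},{"xyz":[0,0,0],"turn":[0,0,0],"claw":32},{"xyz":[0,0,0],"turn":[0,0,0],"claw":32}]'
python3 - <<'E'
from h import *
show(); st,im=snap('wrist'); cv2.imwrite('pics/w16.png',im[:,:,::-1])
plan([624,283,79],6.7,5)
E
```

```text
time_s: 20.63
ee_pos: [619.8, 284.9, 210.9]
eef_rot: [0.998, 0.059, -0.003, 0.001]
ft_force: [-0.4, -0.1, -1.0]
opening: 39.2
t 20.63 p [619.8 284.9 210.9] yaw 6.75 F [-0.4 -0.1 -1. ] op 39.2 tilt [-0.006 -0.001 -1.   ] q [0.27 0.34 1.48 0.   1.33 0.15]
dist 133.8 dyaw -0.06 rows 5
0 [0.016, 0.013, 0.669] wz 0.0001
1 [0.016, 0.013, 0.669] wz 0.0001
2 [0.016, 0.013, 0.669] wz 0.0001
3 [0.016, 0.013, 0.669] wz 0.0001
4 [0.016, 0.013, 0.669] wz 0.0001
```

View pics/w16.png

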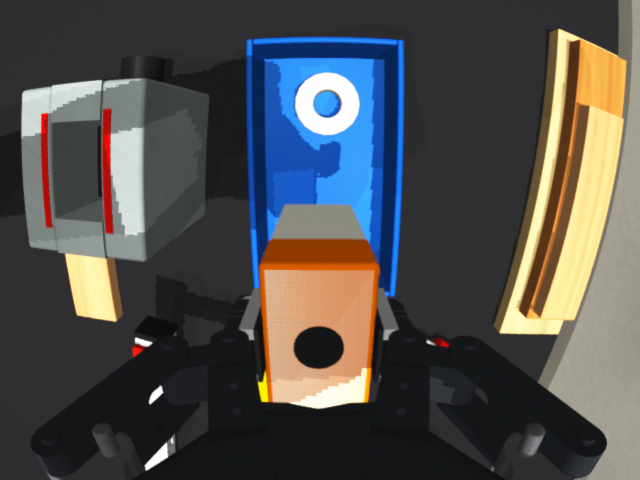

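```bash
python3 -m crank '[{"xyz":[0.04,0.03,0.3],"turn":[0,0,0],"claw":32},{"xyz":[0.04,0.02,0.6],"turn":[0,0,0],"claw":32},{"xyz":[0,0,0.8],"turn":[0,0,0],"claw":32},{"xyz":[0,0,0.7],"turn":[0,0,0],"claw":32},{"xyz":[0,0,0.4],"turn":[0,0,0],"claw":32},{"xyz":[0,0,0.25],"turn":[0,0,0],"claw":32},{"xyz":[0,0,0.1],"turn":[0,0,0],"claw":32},{"xyz":[0,0,0],"turn":[0,0,0],"claw":32},{"xyz":[0,0,0],"turn":[0,0,0],"claw":32}]'
```

```text
time_s: 21.43
ee_pos: [626.2, 283.8, 89.7]
eef_rot: [0.998, 0.059, 0.001, -0.0]
ft_force: [0.0, 0.4, -1.7]
opening: 39.3
```

```bash
python3 -m crank '[{"xyz":[0,0,0.1],"turn":[0,0,0],"claw":32},{"xyz":[0,0,0.1],"turn":[0,0,0],"claw":32},{"xyz":[0,0,0.05],"turn":[0,0,0],"claw":32},{"xyz":[0,0,0.05],"turn":[0,0,0],"claw":32},{"xyz":[0,0,0],"turn":[0,0,0],"claw":32}]'
python3 -m crank '[{"xyz":[0,0,0.04],"turn":[0,0,0],"claw":32},{"xyz":[0,0,0],"turn":[0,0,0],"claw":32}]'
```

```text
time_s: 21.85
ee_pos: [625.0, 283.4, 75.6]
eef_rot: [0.998, 0.059, -0.0, 0.0]
ft_force: [0.0, -0.4, -2.3]
opening: 39.0
time_s: 22.02
ee_pos: [625.5, 283.6, 75.2]
eef_rot: [0.998, 0.059, 0.0, -0.0]
ft_force: [-1.6, -0.3, 2.3]
opening: 39.3
```

```bash
python3 -m crank '[{"xyz":[0,0,0],"turn":[0,0,0],"claw":60},{"xyz":[0,0,0],"turn":[0,0,0],"claw":60},{"xyz":[0,0,0],"turn":[0,0,0],"claw":60},{"xyz":[0,0,-0.4],"turn":[0,0,0],"claw":60},{"xyz":[0,0,-0.7],"turn":[0,0,0],"claw":60},{"xyz":[0,0,-0.9],"turn":[0,0,0],"claw":60},{"xyz":[0,0,-0.8],"turn":[0,0,0],"claw":60},{"xyz":[0,0,-0.5],"turn":[0,0,0],"claw":60},{"xyz":[0,0,0],"turn":[0,0,0],"claw":60}]'
python3 - <<'E'
from h import *
show()
im=manip.read_camera('top'); cv2.imwrite('pics/t3.png',im[:,:,::-1])
im=manip.read_camera('side'); cv2.imwrite('pics/s4.png',im[:,:,::-1])
E
```

```text
time_s: 22.77
ee_pos: [628.6, 284.5, 215.3]
eef_rot: [0.998, 0.059, 0.006, -0.001]
ft_force: [0.6, 0.3, -0.0]
opening: 59.9
t 22.77 p [628.6 284.5 215.3] yaw 6.73 F [ 0.6  0.3 -0. ] op 59.9 tilt [ 0.012  0.003 -1.   ] q [0.26 0.34 1.47 0.   1.32 0.14]
```

View pics/t3.png

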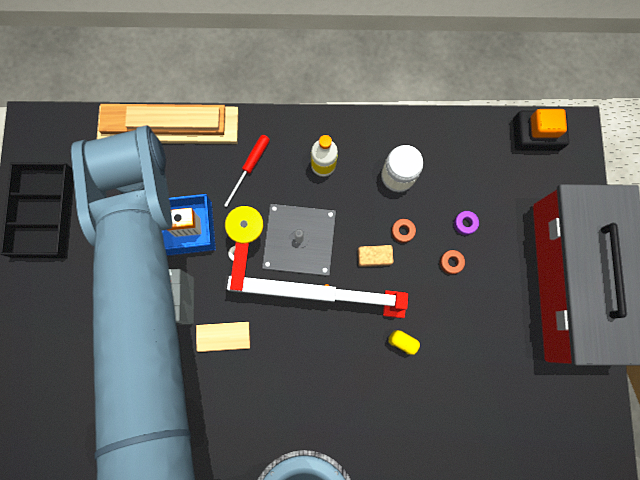

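View pics/s4.png

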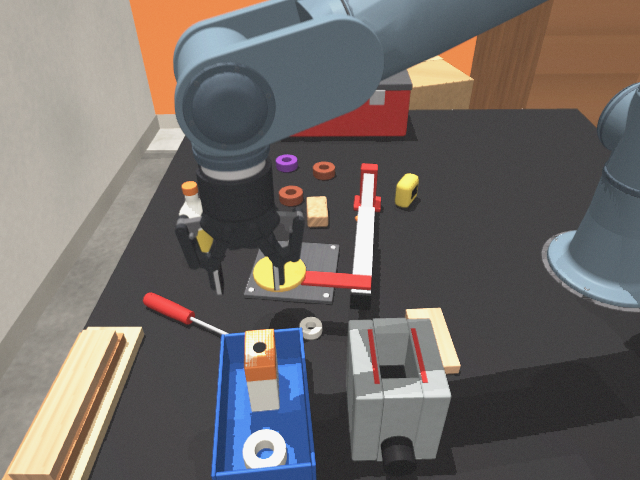

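```bash
cat >> h.py <<'E'
def brown(im,mn=150):
    hsv=cv2.cvtColor(np.ascontiguousarray(im),cv2.COLOR_RGB2HSV)
    m=((hsv[...,0]<14)&(hsv[...,1]>120)&(hsv[...,2]>60)).astype(np.uint8)
    n,l,s,c=cv2.connectedComponentsWithStats(m)
    return [(s[i,:5].tolist(),c[i].round(1).tolist()) for i in range(1,n) if s[i,4]>mn]
E
python3 - <<'E'
from h import *
im=cv2.imread('pics/t3.png')[:,:,::-1]
for b in brown(im):
    if b[0][4]<500: print(b,pix('top',b[1],14).round(1))
for q in [(360,248),(392,246),(393,265),(360,267)]: print('block',pix('top',q,30).round(1))
print('can top',pix('top',(405,160),110).round(1), 'purple',pix('top',(467,222),14).round(1),'tape',pix('top',(405,340),62).round(1))
crop(im,340,190,500,290,5,'pics/t_r.png')
plan([612,-240,200],-60,16)
E
```

```text
([242, 135, 28, 38, 419], [255.7, 153.0]) [810.6 121.4  14. ]
([392, 218, 24, 25, 394], [403.3, 230.1]) [ 618.9 -235.9   14. ]
([440, 250, 25, 24, 407], [452.2, 261.6]) [ 542.9 -350.1   14. ]
([383, 290, 25, 28, 465], [396.6, 304.7]) [ 440.6 -215.    14. ]
block [ 571.8 -129.8   30. ]
block [ 576.9 -205.2   30. ]
block [ 531.8 -206.4   30. ]
block [ 526.8 -129.2   30. ]
can top [ 760.4 -227.   110. ] purple [ 639.6 -390.4   14. ] tape [ 358.9 -223.7   62. ]
dist 524.0 dyaw -66.73 rows 16
0 [-0.118, 0.81, 0.014] wz 0.0463
1 [-0.058, 0.816, 0.014] wz 0.0463
2 [0.001, 0.819, 0.014] wz 0.0463
3 [0.061, 0.816, 0.014] wz 0.0463
4 [0.12, 0.81, 0.014] wz 0.0463
5 [0.179, 0.799, 0.014] wz 0.0463
6 [0.236, 0.784, 0.014] wz 0.0463
7 [0.293, 0.765, 0.014] wz 0.0463
8 [0.347, 0.741, 0.014] wz 0.0463
9 [0.4, 0.714, 0.014] wz 0.0463
10 [0.451, 0.683, 0.014] wz 0.0463
11 [0.5, 0.648, 0.014] wz 0.0463
12 [0.545, 0.61, 0.014] wz 0.0463
13 [0.588, 0.569, 0.014] wz 0.0463
14 [0.628, 0.525, 0.014] wz 0.0463
15 [0.665, 0.478, 0.014] wz 0.0463
```

View pics/t_r.png

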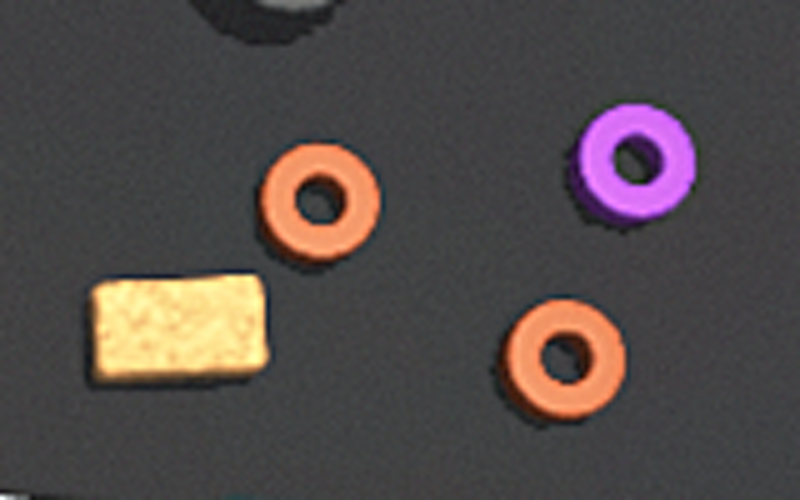

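```bash
python3 - <<'E'
from h import *
plan([617,-236,190],-5.2,14)
E
```

```text
dist 520.1 dyaw -11.93 rows 14
0 [-0.125, 0.92, 0.034] wz 0.0095
1 [-0.111, 0.922, 0.034] wz 0.0095
2 [-0.097, 0.923, 0.034] wz 0.0095
3 [-0.083, 0.924, 0.034] wz 0.0095
4 [-0.07, 0.926, 0.034] wz 0.0095
5 [-0.056, 0.926, 0.034] wz 0.0095
6 [-0.042, 0.927, 0.034] wz 0.0095
7 [-0.028, 0.928, 0.034] wz 0.0095
8 [-0.015, 0.928, 0.034] wz 0.0095
9 [-0.001, 0.928, 0.034] wz 0.0095
10 [0.013, 0.928, 0.034] wz 0.0095
11 [0.027, 0.928, 0.034] wz 0.0095
12 [0.041, 0.927, 0.034] wz 0.0095
13 [0.054, 0.927, 0.034] wz 0.0095
```

```bash
python3 -m crank '[{"xyz":[-0.05,0.4,0],"turn":[0,0,0.01],"claw":84},{"xyz":[-0.11,0.8,0],"turn":[0,0,0.01],"claw":84},{"xyz":[-0.1,1,0],"turn":[0,0,0.01],"claw":84},{"xyz":[-0.08,1,0],"turn":[0,0,0.01],"claw":84},{"xyz":[-0.07,1,0],"turn":[0,0,0.01],"claw":84},{"xyz":[-0.06,1,0],"turn":[0,0,0.01],"claw":84},{"xyz":[-0.04,1,0],"turn":[0,0,0.01],"claw":84},{"xyz":[-0.03,1,0],"turn":[0,0,0.01],"claw":84},{"xyz":[-0.02,1,0],"turn":[0,0,0.01],"claw":84},{"xyz":[0,1,0],"turn":[0,0,0.01],"claw":84}]'
python3 -m crank '[{"xyz":[0.01,1,0],"turn":[0,0,0.01],"claw":84},{"xyz":[0.03,1,0],"turn":[0,0,0.01],"claw":84},{"xyz":[0.04,1,0.1],"turn":[0,0,0.01],"claw":84},{"xyz":[0.03,0.6,0.2],"turn":[0,0,0],"claw":84},{"xyz":[0.01,0.2,0.2],"turn":[0,0,0],"claw":84},{"xyz":[0,0,0.1],"turn":[0,0,0],"claw":84},{"xyz":[0,0,0],"turn":[0,0,0],"claw":84},{"xyz":[0,0,0],"turn":[0,0,0],"claw":84},{"xyz":[0,0,0],"turn":[0,0,0],"claw":84}]'
python3 - <<'E'
from h import *
show(); st,im=snap('wrist'); cv2.imwrite('pics/w17.png',im[:,:,::-1])
for b in brown(im): print(b,pix('wrist',b[1],14,st).round(1),pix('wrist',b[1],22,st).round(1))
plan([619,-236,100],-5.2,5)
E
```

```text
time_s: 23.7
ee_pos: [616.1, -87.7, 204.5]
eef_rot: [1.0, -0.021, -0.002, -0.0]
ft_force: [-0.0, 0.0, -0.6]
opening: 83.7
time_s: 24.45
ee_pos: [613.5, -235.9, 182.6]
eef_rot: [0.999, -0.042, -0.0, -0.0]
ft_force: [0.4, 0.7, -1.0]
opening: 83.7
t 24.45 p [ 613.5 -235.9  182.6] yaw -4.86 F [ 0.4  0.7 -1. ] op 83.7 tilt [-0.  0. -1.] q [-0.54  0.31  1.58  0.    1.26 -0.45]
([63, 177, 106, 73, 4820], [120.6, 214.4]) [ 426.4 -216.1   14. ] [ 431.4 -214.7   22. ]
([291, 181, 66, 67, 1598], [322.0, 206.5]) [ 617.1 -227.5   14. ] [ 617.2 -225.9   22. ]
([227, 304, 58, 58, 2533], [256.3, 332.9]) [ 542.8 -346.9   14. ] [ 544.7 -342.1   22. ]
([116, 452, 52, 28, 784], [138.3, 464.3]) [ 324.4 -572.3   14. ] [ 332.  -561.7   22. ]
([509, 452, 23, 28, 357], [519.7, 468.9]) [ 884.6 -644.7   14. ] [ 877.8 -632.3   22. ]
dist 83.1 dyaw -0.34 rows 5
0 [0.026, -0.002, 0.415] wz 0.0008
1 [0.026, -0.002, 0.415] wz 0.0008
2 [0.026, -0.002, 0.415] wz 0.0008
3 [0.026, -0.002, 0.415] wz 0.0008
4 [0.026, -0.002, 0.415] wz 0.0008
```

View pics/w17.png

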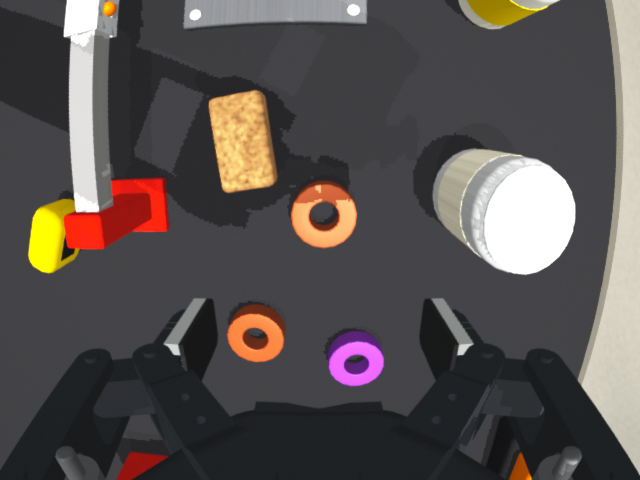

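```bash
python3 -m crank '[{"xyz":[0.06,0,0.3],"turn":[0,0,0],"claw":84},{"xyz":[0.06,0,0.6],"turn":[0,0,0],"claw":84},{"xyz":[0,0,0.6],"turn":[0,0,0],"claw":84},{"xyz":[0,0,0.4],"turn":[0,0,0],"claw":84},{"xyz":[0,0,0.2],"turn":[0,0,0],"claw":84},{"xyz":[0,0,0],"turn":[0,0,0],"claw":84},{"xyz":[0,0,0],"turn":[0,0,0],"claw":84},{"xyz":[0,0,0],"turn":[0,0,0],"claw":84}]'
python3 - <<'E'
from h import *
show(); st,im=snap('wrist'); cv2.imwrite('pics/w18.png',im[:,:,::-1])
crop(im,260,190,380,300,6,'pics/w18c.png')
for p in [(619,-236),(619,-232)]: print(p,proj('wrist',[*p,22],st),proj('wrist',[*p,0],st))
E
```

```text
time_s: 25.17
ee_pos: [619.1, -238.2, 100.0]
eef_rot: [0.999, -0.043, 0.001, 0.001]
ft_force: [0.7, 0.1, 1.5]
opening: 84.1
t 25.17 p [ 619.1 -238.2  100. ] yaw -4.95 F [0.7 0.1 1.5] op 84.1 tilt [ 0.002 -0.001 -1.   ] q [-0.54  0.41  1.6   0.    1.12 -0.45]
(619, -236) [317.88229738 246.09002747] [317.86479075 236.14064355]
(619, -232) [317.32396513 239.99068588] [317.35320005 230.50582484]
```

View pics/w18c.png

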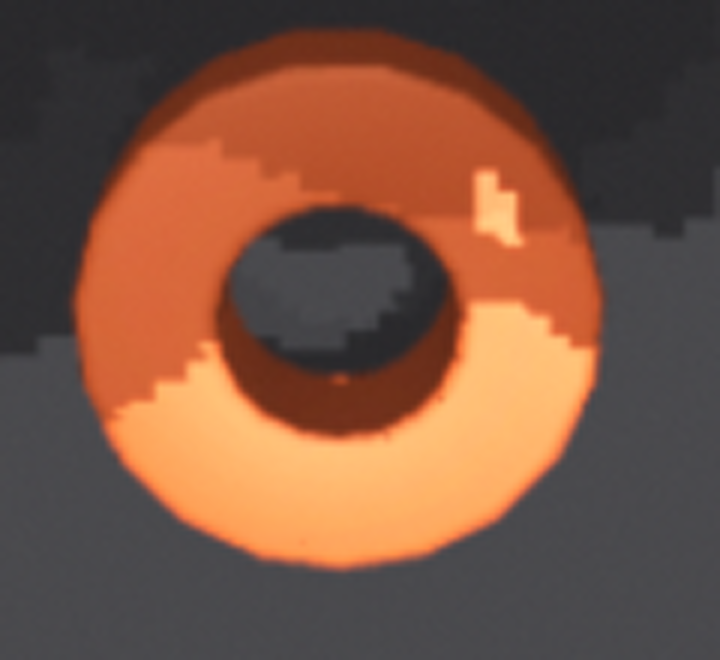

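```bash
python3 - <<'E'
from h import *
plan([618.2,-233.8,8],-5.0,1)
E
python3 -m crank '[{"xyz":[-0.03,-0.05,0.3],"turn":[0,0,0],"claw":84},{"xyz":[-0.01,-0.05,0.5],"turn":[0,0,0],"claw":84},{"xyz":[0,0,0.5],"turn":[0,0,0],"claw":84},{"xyz":[0,0,0.4],"turn":[0,0,0],"claw":84},{"xyz":[0,0,0.25],"turn":[0,0,0],"claw":84},{"xyz":[0,0,0.15],"turn":[0,0,0],"claw":84},{"xyz":[0,0,0.1],"turn":[0,0,0],"claw":84},{"xyz":[0,0,0],"turn":[0,0,0],"claw":84},{"xyz":[0,0,0],"turn":[0,0,0],"claw":84}]' 30
python3 - <<'E'
from h import *
show(); plan([618.2,-233.8,5],-5.0,1)
E
```

```text
dist 92.4 dyaw -0.04 rows 1
0 [-0.035, -0.11, 2.307] wz 0.0004
time_s: 25.97
ee_pos: [617.5, -234.1, 11.3]
eef_rot: [0.999, -0.043, 0.001, 0.0]
ft_force: [-0.3, -0.3, -0.1]
opening: 83.4
t 25.97 p [ 617.5 -234.1   11.3] yaw -4.97 F [-0.3 -0.3 -0.1] op 83.4 tilt [ 0.001 -0.001 -1.   ] q [-0.53  0.53  1.62  0.    0.98 -0.45]
dist 6.3 dyaw -0.03 rows 1
0 [0.018, -0.008, 0.157] wz 0.0003
```

```bash
python3 -m crank '[{"xyz":[0.02,0,0.08],"turn":[0,0,0],"claw":75},{"xyz":[0,0,0.06],"turn":[0,0,0],"claw":65},{"xyz":[0,0,0],"turn":[0,0,0],"claw":57},{"xyz":[0,0,0],"turn":[0,0,0],"claw":48},{"xyz":[0,0,0],"turn":[0,0,0],"claw":48},{"xyz":[0,0,0],"turn":[0,0,0],"claw":48}]' 40
python3 -m crank '[{"xyz":[0,0,-0.1],"turn":[0,0,0],"claw":48},{"xyz":[0,0,-0.3],"turn":[0,0,0],"claw":48},{"xyz":[0,0,-0.7],"turn":[0,0,0],"claw":48},{"xyz":[0,0,-0.8],"turn":[0,0,0],"claw":48},{"xyz":[0,0,-0.8],"turn":[0,0,0],"claw":48},{"xyz":[0,0,-0.6],"turn":[0,0,0],"claw":48},{"xyz":[0,0,-0.3],"turn":[0,0,0],"claw":48},{"xyz":[0,0,0],"turn":[0,0,0],"claw":48},{"xyz":[0,0,0],"turn":[0,0,0],"claw":48}]'
python3 - <<'E'
from h import *
show(); st,im=snap('wrist'); cv2.imwrite('pics/w19.png',im[:,:,::-1])
crop(im,240,230,400,390,4,'pics/w19c.png')
plan([596.7,15,145],-5.0,7)
E
```

```text
time_s: 26.47
ee_pos: [618.0, -234.0, 5.3]
eef_rot: [0.999, -0.043, 0.0, 0.0]
ft_force: [0.5, 0.1, 1.6]
opening: 53.7
time_s: 27.22
ee_pos: [617.5, -233.7, 148.8]
eef_rot: [0.999, -0.043, 0.0, 0.0]
ft_force: [-1.0, 0.5, -1.7]
opening: 53.6
t 27.22 p [ 617.5 -233.7  148.8] yaw -4.98 F [-1.   0.5 -1.7] op 53.6 tilt [ 0. -0. -1.] q [-0.53  0.35  1.59 -0.    1.21 -0.45]
dist 249.1 dyaw -0.02 rows 7
0 [-0.148, -0.877, 0.008] wz 0.0
1 [-0.148, -0.877, 0.008] wz 0.0
2 [-0.148, -0.877, 0.008] wz 0.0
3 [-0.148, -0.877, 0.008] wz 0.0
4 [-0.148, -0.877, 0.008] wz 0.0
5 [-0.148, -0.877, 0.008] wz 0.0
6 [-0.148, -0.877, 0.008] wz 0.0
```

View pics/w19c.png

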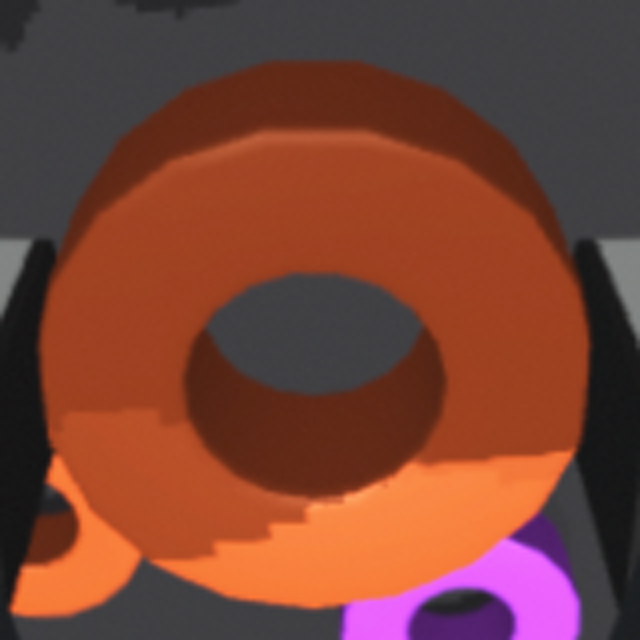

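```bash
python3 - <<'E'
from h import *
st=manip.read_state(); T=R.from_quat(st['eef_rot']).as_matrix()
for d in (-2,0,2): print(d,proj('wrist',st['ee_pos']-16.7*T[:,2]+d*T[:,1],st))
E
```

```text
-2 [318.72089806 321.6843774 ]
0 [318.7185958  326.11103893]
2 [318.71627096 330.47713169]
```

```bash
python3 -m crank '[{"xyz":[-0.06,-0.4,0],"turn":[0,0,0],"claw":48},{"xyz":[-0.15,-0.85,0],"turn":[0,0,0],"claw":48},{"xyz":[-0.18,-1,0],"turn":[0,0,0],"claw":48},{"xyz":[-0.18,-1,0],"turn":[0,0,0],"claw":48},{"xyz":[-0.18,-1,0],"turn":[0,0,0],"claw":48},{"xyz":[-0.15,-0.95,0],"turn":[0,0,0],"claw":48},{"xyz":[-0.09,-0.6,0],"turn":[0,0,0],"claw":48},{"xyz":[-0.05,-0.35,0.2],"turn":[0,0,0],"claw":48},{"xyz":[0,0,0.3],"turn":[0,0,0],"claw":48},{"xyz":[0,0,0.2],"turn":[0,0,0],"claw":48}]'
python3 -m crank '[{"xyz":[0,0,0.1],"turn":[0,0,0],"claw":48},{"xyz":[0,0,0],"turn":[0,0,0],"claw":48},{"xyz":[0,0,0],"turn":[0,0,0],"claw":48},{"xyz":[0,0,0],"turn":[0,0,0],"claw":48}]'
python3 - <<'E'
from h import *
show(); st,im=snap('wrist'); cv2.imwrite('pics/w20.png',im[:,:,::-1])
crop(im,240,230,400,390,4,'pics/w20c.png')
plan([596.7,15,100],-5.0,1)
print(proj('wrist',[596.7,15,80],st))
E
```

```text
time_s: 28.1
ee_pos: [596.1, 15.4, 117.9]
eef_rot: [0.999, -0.043, -0.002, 0.0]
ft_force: [-0.0, 0.6, -1.5]
opening: 53.6
time_s: 28.43
ee_pos: [598.0, 13.8, 117.1]
eef_rot: [0.999, -0.044, 0.0, 0.0]
ft_force: [0.4, -0.4, -1.9]
opening: 53.6
t 28.43 p [598.   13.8 117.1] yaw -5.06 F [ 0.4 -0.4 -1.9] op 53.6 tilt [ 0.001 -0.    -1.   ] q [-0.17  0.25  1.77 -0.    1.12 -0.08]
dist 17.5 dyaw 0.05 rows 1
0 [-0.037, -0.023, 0.435] wz -0.0005
[315.97704765 272.24628429]
```

View pics/w20c.png

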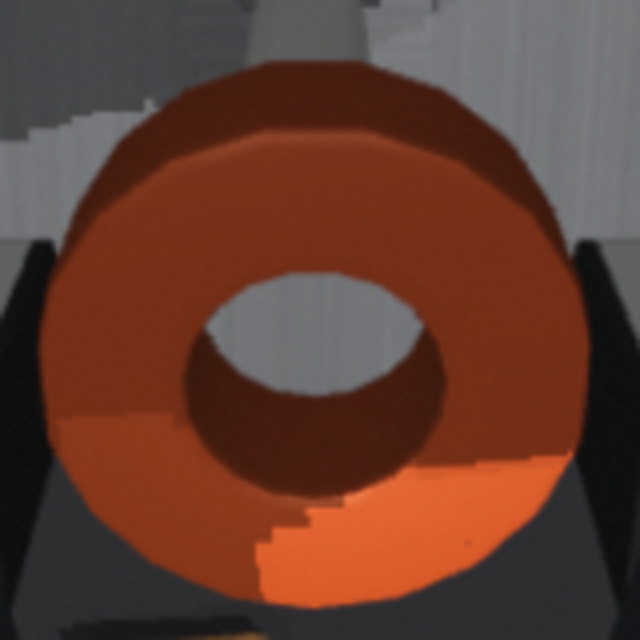

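```bash
python3 -m crank '[{"xyz":[-0.035,-0.025,0.1],"turn":[0,0,0],"claw":48},{"xyz":[0,0,0.2],"turn":[0,0,0],"claw":48},{"xyz":[0,0,0.15],"turn":[0,0,0],"claw":48},{"xyz":[0,0,0.05],"turn":[0,0,0],"claw":48},{"xyz":[0,0,0],"turn":[0,0,0],"claw":48},{"xyz":[0,0,0],"turn":[0,0,0],"claw":48},{"xyz":[0,0,0],"turn":[0,0,0],"claw":48}]'
python3 - <<'E'
from h import *
show(); st,im=snap('wrist'); cv2.imwrite('pics/w21.png',im[:,:,::-1])
crop(im,240,200,400,390,4,'pics/w21c.png')
im=manip.read_camera('side');crop(im,220,170,380,310,5,'pics/s5.png')
im=manip.read_camera('top');crop(im,220,180,380,300,5,'pics/t5.png')
plan([596.7,15,60],-5.0,1)
E
```

```text
time_s: 29.07
ee_pos: [596.5, 16.0, 97.1]
eef_rot: [0.999, -0.043, 0.0, 0.0]
ft_force: [-1.1, 0.5, -0.4]
opening: 53.5
t 29.07 p [596.5  16.   97.1] yaw -4.97 F [-1.1  0.5 -0.4] op 53.5 tilt [ 0. -0. -1.] q [-0.16  0.28  1.78 -0.    1.08 -0.08]
dist 37.3 dyaw -0.03 rows 1
0 [0.007, 0.024, 0.932] wz 0.0003
```

View pics/w21c.png

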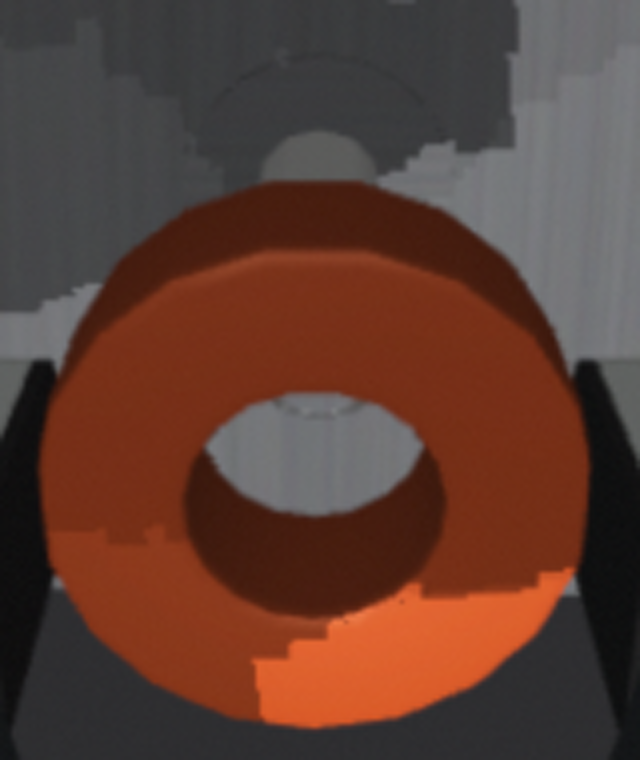

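View pics/s5.png

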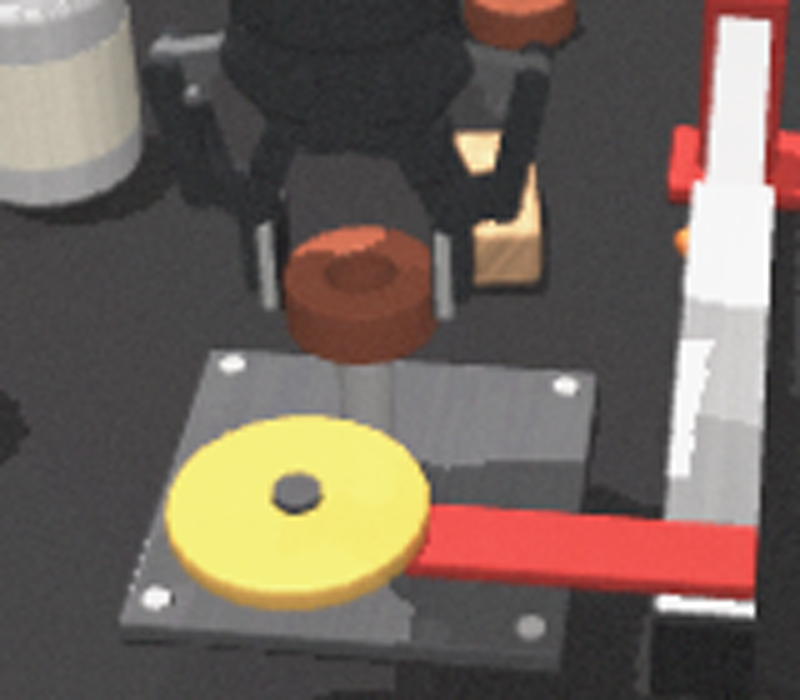

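```bash
python3 -m crank '[{"xyz":[0.01,0.02,0.1],"turn":[0,0,0],"claw":48},{"xyz":[0,0,0.15],"turn":[0,0,0],"claw":48},{"xyz":[0,0,0.15],"turn":[0,0,0],"claw":48},{"xyz":[0,0,0.15],"turn":[0,0,0],"claw":48},{"xyz":[0,0,0.1],"turn":[0,0,0],"claw":48},{"xyz":[0,0,0],"turn":[0,0,0],"claw":48},{"xyz":[0,0,0],"turn":[0,0,0],"claw":48}]'
python3 - <<'E'
from h import *
show()
E
```

```text
time_s: 29.8
ee_pos: [596.3, 15.2, 70.3]
eef_rot: [0.999, -0.043, -0.0, -0.0]
ft_force: [0.8, 0.4, -0.8]
opening: 54.0
t 29.8 p [596.3  15.2  70.3] yaw -4.97 F [ 0.8  0.4 -0.8] op 54.0 tilt [-0.001  0.    -1.   ] q [-0.16  0.32  1.79 -0.    1.03 -0.08]
```

```bash
python3 -m crank '[{"xyz":[0.005,0,0.2],"turn":[0,0,0],"claw":48},{"xyz":[0,0,0.25],"turn":[0,0,0],"claw":48},{"xyz":[0,0,0.25],"turn":[0,0,0],"claw":48},{"xyz":[0,0,0.2],"turn":[0,0,0],"claw":48},{"xyz":[0,0,0.15],"turn":[0,0,0],"claw":48},{"xyz":[0,0,0.1],"turn":[0,0,0],"claw":48},{"xyz":[0,0,0.05],"turn":[0,0,0],"claw":48},{"xyz":[0,0,0],"turn":[0,0,0],"claw":48},{"xyz":[0,0,0],"turn":[0,0,0],"claw":48}]'
python3 - <<'E'
from h import *
show()
E
```

```text
time_s: 30.55
ee_pos: [597.0, 15.1, 23.1]
eef_rot: [0.999, -0.043, 0.0, 0.0]
ft_force: [0.3, 0.3, -1.2]
opening: 54.2
t 30.55 p [597.   15.1  23.1] yaw -4.97 F [ 0.3  0.3 -1.2] op 54.2 tilt [ 0. -0. -1.] q [-0.16  0.39  1.79  0.    0.95 -0.08]
```

```bash
python3 -m crank '[{"xyz":[0,0,0.08],"turn":[0,0,0],"claw":48},{"xyz":[0,0,0.06],"turn":[0,0,0],"claw":48},{"xyz":[0,0,0.04],"turn":[0,0,0],"claw":48},{"xyz":[0,0,0],"turn":[0,0,0],"claw":48}]'
python3 -m crank '[{"xyz":[0,0,0],"turn":[0,0,0],"claw":80},{"xyz":[0,0,0],"turn":[0,0,0],"claw":84},{"xyz":[0,0,0],"turn":[0,0,0],"claw":84},{"xyz":[0,0,-0.2],"turn":[0,0,0],"claw":84},{"xyz":[0,0,-0.4],"turn":[0,0,0],"claw":84},{"xyz":[0,0,-0.7],"turn":[0,0,0],"claw":84},{"xyz":[0,0,-0.9],"turn":[0,0,0],"claw":84},{"xyz":[0,0,-0.8],"turn":[0,0,0],"claw":84},{"xyz":[0,0,-0.4],"turn":[0,0,0],"claw":84},{"xyz":[0,0,0],"turn":[0,0,0],"claw":84}]'
python3 - <<'E'
from h import *
show(); st,im=snap('wrist'); cv2.imwrite('pics/w22.png',im[:,:,::-1])
im=manip.read_camera('top'); cv2.imwrite('pics/t6.png',im[:,:,::-1])
for b in brown(im): 
   if b[0][4]<500: print(b,pix('top',b[1],14).round(1))
E
```

```text
time_s: 30.88
ee_pos: [596.7, 15.2, 15.5]
eef_rot: [0.999, -0.043, -0.0, -0.0]
ft_force: [0.8, 0.2, -0.5]
opening: 53.3
time_s: 31.72
ee_pos: [600.1, 14.7, 158.1]
eef_rot: [0.999, -0.043, 0.005, 0.001]
ft_force: [0.4, -0.6, -0.1]
opening: 84.1
t 31.72 p [600.1  14.7 158.1] yaw -4.96 F [ 0.4 -0.6 -0.1] op 84.1 tilt [ 0.01  -0.002 -1.   ] q [-0.16  0.2   1.75  0.    1.18 -0.08]
([242, 135, 28, 39, 424], [255.7, 153.2]) [810.  121.4  14. ]
([230, 242, 17, 48, 478], [237.5, 264.8]) [533.4 157.8  14. ]
([440, 250, 25, 24, 408], [452.3, 261.7]) [ 542.7 -350.3   14. ]
([383, 290, 25, 28, 471], [396.6, 304.8]) [ 440.4 -215.    14. ]
```

View pics/w22.png

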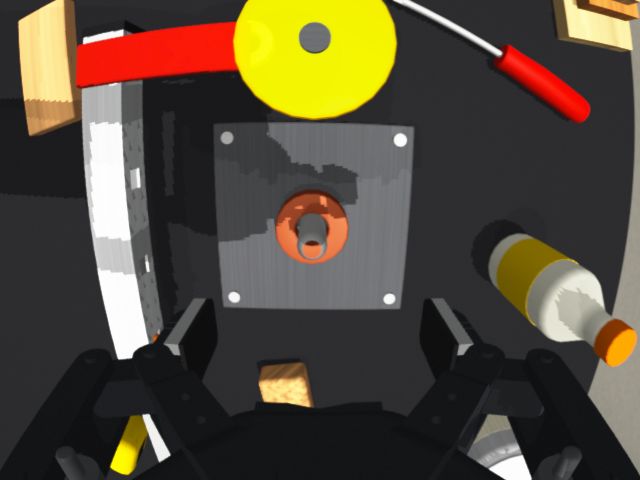

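View pics/t6.png

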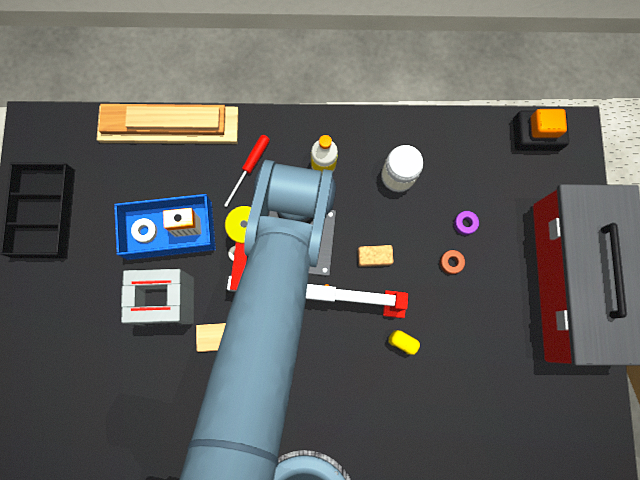

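```bash
python3 - <<'E'
from h import *
plan([543,-348,100],-5.0,10)
E
```

```text
dist 370.9 dyaw -0.03 rows 10
0 [-0.056, 0.916, 0.131] wz 0.0
1 [-0.056, 0.916, 0.131] wz 0.0
2 [-0.056, 0.916, 0.131] wz 0.0
3 [-0.056, 0.916, 0.131] wz 0.0
4 [-0.056, 0.916, 0.131] wz 0.0
5 [-0.056, 0.916, 0.131] wz 0.0
6 [-0.056, 0.916, 0.131] wz 0.0
7 [-0.056, 0.916, 0.131] wz 0.0
8 [-0.055, 0.916, 0.131] wz 0.0
9 [-0.055, 0.916, 0.131] wz 0.0
```

```bash
python3 -m crank '[{"xyz":[0,0.4,0],"turn":[0,0,0],"claw":84},{"xyz":[-0.05,0.8,0],"turn":[0,0,0],"claw":84},{"xyz":[-0.07,1,0],"turn":[0,0,0],"claw":84},{"xyz":[-0.07,1,0],"turn":[0,0,0],"claw":84},{"xyz":[-0.07,1,0],"turn":[0,0,0],"claw":84},{"xyz":[-0.07,1,0],"turn":[0,0,0],"claw":84},{"xyz":[-0.07,1,0],"turn":[0,0,0],"claw":84},{"xyz":[-0.06,1,0.1],"turn":[0,0,0],"claw":84},{"xyz":[-0.05,0.9,0.2],"turn":[0,0,0],"claw":84},{"xyz":[-0.03,0.7,0.3],"turn":[0,0,0],"claw":84}]'
python3 -m crank '[{"xyz":[-0.01,0.35,0.35],"turn":[0,0,0],"claw":84},{"xyz":[0,0,0.3],"turn":[0,0,0],"claw":84},{"xyz":[0,0,0.1],"turn":[0,0,0],"claw":84},{"xyz":[0,0,0],"turn":[0,0,0],"claw":84},{"xyz":[0,0,0],"turn":[0,0,0],"claw":84},{"xyz":[0,0,0],"turn":[0,0,0],"claw":84}]'
python3 - <<'E'
from h import *
show(); st,im=snap('wrist'); cv2.imwrite('pics/w23.png',im[:,:,::-1])
crop(im,260,190,380,300,6,'pics/w23c.png')
for p in [(543,-348),(543,-344)]: print(p,proj('wrist',[*p,22],st),proj('wrist',[*p,0],st))
E
```

```text
time_s: 32.65
ee_pos: [543.4, -336.2, 126.3]
eef_rot: [0.999, -0.044, -0.001, -0.0]
ft_force: [-0.2, 0.6, -0.8]
opening: 84.2
time_s: 33.15
ee_pos: [543.8, -346.6, 98.3]
eef_rot: [0.999, -0.043, 0.0, 0.0]
ft_force: [0.1, 0.3, 0.4]
opening: 83.9
t 33.15 p [ 543.8 -346.6   98.3] yaw -4.88 F [0.1 0.3 0.4] op 83.9 tilt [ 0.001 -0.    -1.   ] q [-0.74  0.38  1.65  0.    1.11 -0.66]
(543, -348) [317.56404332 252.54469763] [317.63037168 242.06138701]
(543, -344) [317.0104457  246.46244669] [317.12357257 236.43608384]
```

View pics/w23.png

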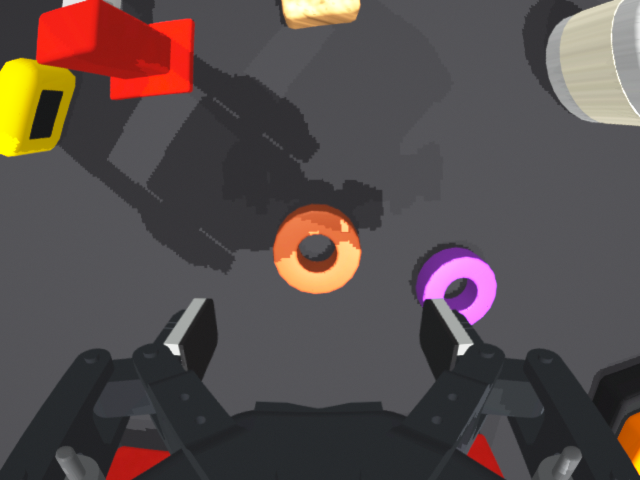

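View pics/w23c.png

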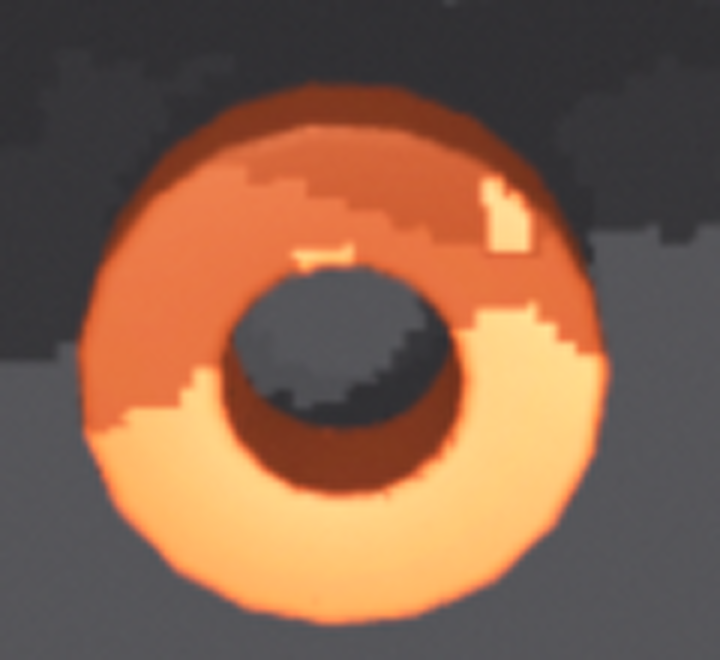

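```bash
python3 - <<'E'
from h import *
print(pix('wrist',(457,290),22))
plan([542.5,-347.8,8],-5.0,1)
E
```

```text
[ 635.45345963 -383.92113653   22.        ]
dist 90.6 dyaw -0.11 rows 1
0 [-0.033, 0.027, 2.265] wz 0.0012
```

```bash
python3 -m crank '[{"xyz":[-0.03,0.03,0.3],"turn":[0,0,0],"claw":74},{"xyz":[0,0,0.5],"turn":[0,0,0],"claw":74},{"xyz":[0,0,0.5],"turn":[0,0,0],"claw":74},{"xyz":[0,0,0.4],"turn":[0,0,0],"claw":74},{"xyz":[0,0,0.25],"turn":[0,0,0],"claw":74},{"xyz":[0,0,0.15],"turn":[0,0,0],"claw":74},{"xyz":[0,0,0.05],"turn":[0,0,0],"claw":74},{"xyz":[0,0,0],"turn":[0,0,0],"claw":74},{"xyz":[0,0,0],"turn":[0,0,0],"claw":74}]' 40
python3 - <<'E'
from h import *
show(); plan([542.5,-347.8,5.3],-5.0,1)
E
```

```text
time_s: 33.95
ee_pos: [542.5, -349.2, 12.7]
eef_rot: [0.999, -0.043, 0.001, 0.001]
ft_force: [0.4, -0.7, 0.9]
opening: 73.9
t 33.95 p [ 542.5 -349.2   12.7] yaw -4.97 F [ 0.4 -0.7  0.9] op 73.9 tilt [ 0.001 -0.001 -1.   ] q [-0.75  0.5   1.67  0.    0.97 -0.66]
dist 7.5 dyaw -0.03 rows 1
0 [-0.003, -0.034, 0.185] wz 0.0004
```

```bash
python3 -m crank '[{"xyz":[0,-0.03,0.08],"turn":[0,0,0],"claw":72},{"xyz":[0,0,0.08],"turn":[0,0,0],"claw":65},{"xyz":[0,0,0],"turn":[0,0,0],"claw":57},{"xyz":[0,0,0],"turn":[0,0,0],"claw":48},{"xyz":[0,0,0],"turn":[0,0,0],"claw":48},{"xyz":[0,0,0],"turn":[0,0,0],"claw":48}]' 40
python3 -m crank '[{"xyz":[0,0,-0.1],"turn":[0,0,0],"claw":48},{"xyz":[0,0,-0.3],"turn":[0,0,0],"claw":48},{"xyz":[0,0,-0.7],"turn":[0,0,0],"claw":48},{"xyz":[0,0,-0.8],"turn":[0,0,0],"claw":48},{"xyz":[0,0,-0.8],"turn":[0,0,0],"claw":48},{"xyz":[0,0,-0.6],"turn":[0,0,0],"claw":48},{"xyz":[0,0,-0.3],"turn":[0,0,0],"claw":48},{"xyz":[0,0,0],"turn":[0,0,0],"claw":48},{"xyz":[0,0,0],"turn":[0,0,0],"claw":48}]'
python3 - <<'E'
from h import *
show(); st,im=snap('wrist'); cv2.imwrite('pics/w24.png',im[:,:,::-1])
crop(im,240,230,400,390,4,'pics/w24c.png')
plan([596.7,15,145],-5.0,10)
E
```

```text
time_s: 34.45
ee_pos: [542.2, -347.6, 5.7]
eef_rot: [0.999, -0.043, 0.0, 0.0]
ft_force: [-0.5, 0.9, 3.0]
opening: 54.5
time_s: 35.2
ee_pos: [541.7, -347.3, 149.1]
eef_rot: [0.999, -0.043, -0.0, -0.0]
ft_force: [-0.4, 0.2, -1.7]
opening: 54.8
t 35.2 p [ 541.7 -347.3  149.1] yaw -4.97 F [-0.4  0.2 -1.7] op 54.8 tilt [-0.  0. -1.] q [-0.75  0.31  1.63 -0.    1.2  -0.66]
dist 366.0 dyaw -0.03 rows 10
0 [0.06, -0.913, 0.006] wz 0.0
1 [0.06, -0.913, 0.006] wz 0.0
2 [0.06, -0.913, 0.006] wz 0.0
3 [0.06, -0.913, 0.006] wz 0.0
4 [0.06, -0.913, 0.006] wz 0.0
5 [0.06, -0.913, 0.006] wz 0.0
6 [0.06, -0.913, 0.006] wz 0.0
7 [0.06, -0.913, 0.006] wz 0.0
8 [0.06, -0.913, 0.006] wz 0.0
9 [0.06, -0.913, 0.006] wz 0.0
```

View pics/w24c.png

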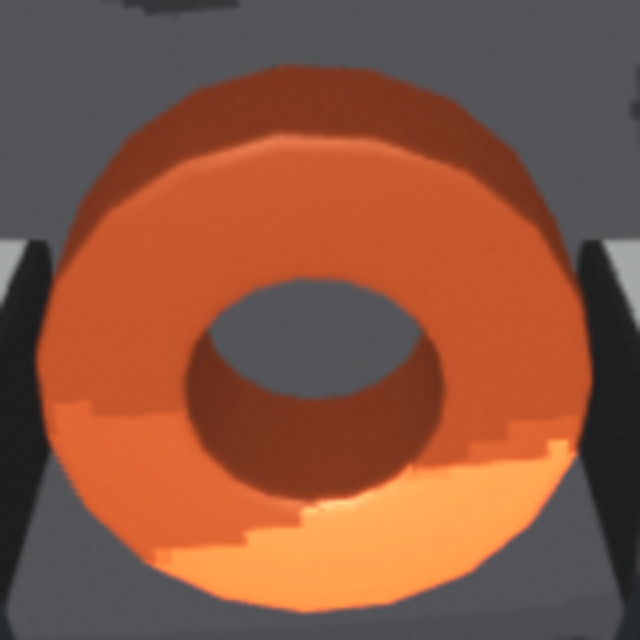

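```bash
python3 -m crank '[{"xyz":[0.03,-0.35,0],"turn":[0,0,0],"claw":48},{"xyz":[0.05,-0.75,0],"turn":[0,0,0],"claw":48},{"xyz":[0.07,-1,0],"turn":[0,0,0],"claw":48},{"xyz":[0.07,-1,0],"turn":[0,0,0],"claw":48},{"xyz":[0.07,-1,0],"turn":[0,0,0],"claw":48},{"xyz":[0.07,-1,0],"turn":[0,0,0],"claw":48},{"xyz":[0.07,-1,0],"turn":[0,0,0],"claw":48},{"xyz":[0.06,-1,0],"turn":[0,0,0],"claw":48},{"xyz":[0.06,-0.9,0],"turn":[0,0,0],"claw":48},{"xyz":[0.05,-0.7,0],"turn":[0,0,0],"claw":48}]'
python3 -m crank '[{"xyz":[0,-0.43,0.2],"turn":[0,0,0],"claw":48},{"xyz":[0,0,0.4],"turn":[0,0,0],"claw":48},{"xyz":[0,0,0.4],"turn":[0,0,0],"claw":48},{"xyz":[0,0,0.2],"turn":[0,0,0],"claw":48},{"xyz":[0,0,0],"turn":[0,0,0],"claw":48},{"xyz":[0,0,0],"turn":[0,0,0],"claw":48},{"xyz":[0,0,0],"turn":[0,0,0],"claw":48}]'
python3 - <<'E'
from h import *
show(); st,im=snap('wrist'); cv2.imwrite('pics/w25.png',im[:,:,::-1])
crop(im,240,200,400,390,4,'pics/w25c.png')
plan([596.7,15.5,60],-5.0,1)
E
```

```text
time_s: 36.08
ee_pos: [594.3, 1.1, 146.9]
eef_rot: [0.999, -0.042, -0.002, -0.001]
ft_force: [0.2, -0.2, -0.9]
opening: 54.8
time_s: 36.67
ee_pos: [597.8, 14.2, 101.7]
eef_rot: [0.999, -0.044, 0.0, -0.0]
ft_force: [0.8, 0.7, -0.6]
opening: 54.9
t 36.67 p [597.8  14.2 101.7] yaw -4.99 F [ 0.8  0.7 -0.6] op 54.9 tilt [ 0. -0. -1.] q [-0.17  0.27  1.78  0.    1.09 -0.08]
dist 42.2 dyaw -0.0 rows 1
0 [-0.037, -0.033, 1.054] wz 0.0
```

View pics/w25c.png

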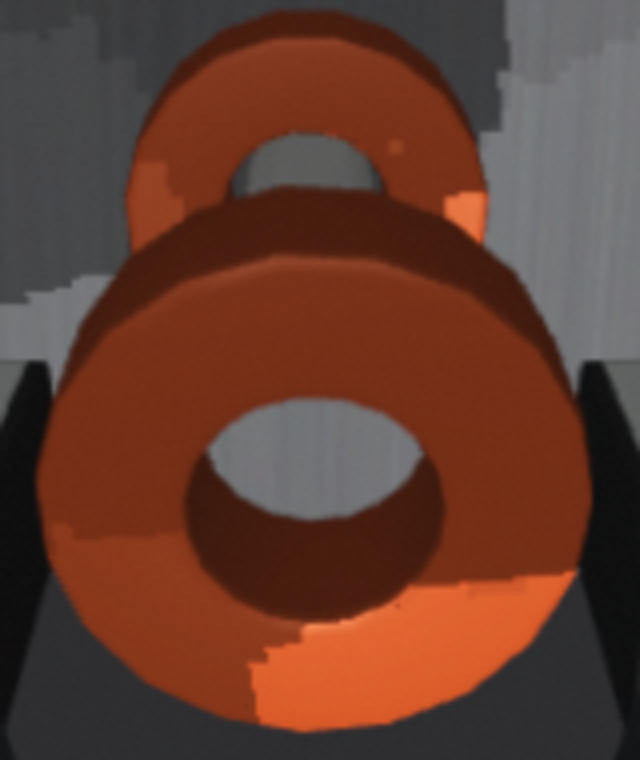

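Consistent (x 1 mm too far, as the numbers say). Correct and lower gently.

```bash
python3 -m crank '[{"xyz":[-0.03,-0.03,0.1],"turn":[0,0,0],"claw":48},{"xyz":[0,0,0.1],"turn":[0,0,0],"claw":48},{"xyz":[0,0,0],"turn":[0,0,0],"claw":48},{"xyz":[0,0,0],"turn":[0,0,0],"claw":48},{"xyz":[0,0,0],"turn":[0,0,0],"claw":48}]'
python3 - <<'E'
from h import *
show();plan([596.7,15.5,60],-5.0,1)
E
```

```text
time_s: 37.13
ee_pos: [596.4, 15.5, 93.3]
eef_rot: [0.999, -0.043, 0.0, -0.0]
ft_force: [-0.4, 0.7, -1.6]
opening: 54.7
t 37.13 p [596.4  15.5  93.3] yaw -4.98 F [-0.4  0.7 -1.6] op 54.7 tilt [ 0.  0. -1.] q [-0.16  0.28  1.78  0.    1.07 -0.08]
dist 33.3 dyaw -0.02 rows 1
0 [0.007, 0.0, 0.833] wz 0.0002
```

```bash
python3 -m crank '[{"xyz":[0.005,0,0.1],"turn":[0,0,0],"claw":48},{"xyz":[0,0,0.15],"turn":[0,0,0],"claw":48},{"xyz":[0,0,0.15],"turn":[0,0,0],"claw":48},{"xyz":[0,0,0.15],"turn":[0,0,0],"claw":48},{"xyz":[0,0,0.15],"turn":[0,0,0],"claw":48},{"xyz":[0,0,0],"turn":[0,0,0],"claw":48}]'
python3 -m crank '[{"xyz":[0,0,0.15],"turn":[0,0,0],"claw":48},{"xyz":[0,0,0.15],"turn":[0,0,0],"claw":48},{"xyz":[0,0,0.1],"turn":[0,0,0],"claw":48},{"xyz":[0,0,0.1],"turn":[0,0,0],"claw":48},{"xyz":[0,0,0],"turn":[0,0,0],"claw":48},{"xyz":[0,0,0],"turn":[0,0,0],"claw":48}]'
```

```text
time_s: 37.63
ee_pos: [595.3, 15.7, 63.3]
eef_rot: [0.999, -0.043, -0.002, -0.0]
ft_force: [-0.3, -0.3, -2.0]
opening: 55.0
time_s: 38.13
ee_pos: [596.4, 15.6, 45.0]
eef_rot: [0.999, -0.043, -0.0, -0.0]
ft_force: [0.2, -0.4, -0.2]
opening: 55.1
```

```bash
python3 -m crank '[{"xyz":[0,0,0.08],"turn":[0,0,0],"claw":48},{"xyz":[0,0,0.06],"turn":[0,0,0],"claw":48},{"xyz":[0,0,0.04],"turn":[0,0,0],"claw":48},{"xyz":[0,0,0],"turn":[0,0,0],"claw":48},{"xyz":[0,0,0],"turn":[0,0,0],"claw":48}]'
```

```text
time_s: 38.55
ee_pos: [596.6, 15.6, 38.0]
eef_rot: [0.999, -0.043, -0.0, -0.0]
ft_force: [-0.1, 0.7, -0.8]
opening: 55.1
```

```bash
python3 -m crank '[{"xyz":[0,0,0],"turn":[0,0,0],"claw":80},{"xyz":[0,0,0],"turn":[0,0,0],"claw":84},{"xyz":[0,0,0],"turn":[0,0,0],"claw":84},{"xyz":[0,0,-0.2],"turn":[0,0,0],"claw":84},{"xyz":[0,0,-0.5],"turn":[0,0,0],"claw":84},{"xyz":[0,0,-0.8],"turn":[0,0,0],"claw":84},{"xyz":[0,0,-0.8],"turn":[0,0,0],"claw":84},{"xyz":[0,0,-0.5],"turn":[0,0,0],"claw":84},{"xyz":[0,0,-0.3],"turn":[0,0,0],"claw":84},{"xyz":[0,0,0],"turn":[0,0,0],"claw":84}]'
python3 - <<'E'
from h import *
show(); st,im=snap('wrist'); cv2.imwrite('pics/w26.png',im[:,:,::-1])
im=manip.read_camera('side');crop(im,220,170,380,310,5,'pics/s6.png')
plan(W(-130,-75,165),-5.2,6)
E
```

```text
time_s: 39.38
ee_pos: [598.6, 15.3, 166.0]
eef_rot: [0.999, -0.043, 0.003, 0.0]
ft_force: [1.0, -0.2, 0.5]
opening: 84.0
t 39.38 p [598.6  15.3 166. ] yaw -4.97 F [ 1.  -0.2  0.5] op 84.0 tilt [ 0.007 -0.001 -1.   ] q [-0.16  0.19  1.75  0.    1.2  -0.08]
dist 149.8 dyaw -0.23 rows 6
0 [-0.539, 0.314, -0.014] wz 0.0004
1 [-0.539, 0.314, -0.014] wz 0.0004
2 [-0.539, 0.315, -0.014] wz 0.0004
3 [-0.539, 0.315, -0.014] wz 0.0004
4 [-0.538, 0.315, -0.014] wz 0.0004
5 [-0.538, 0.316, -0.014] wz 0.0004
```

View pics/w26.png

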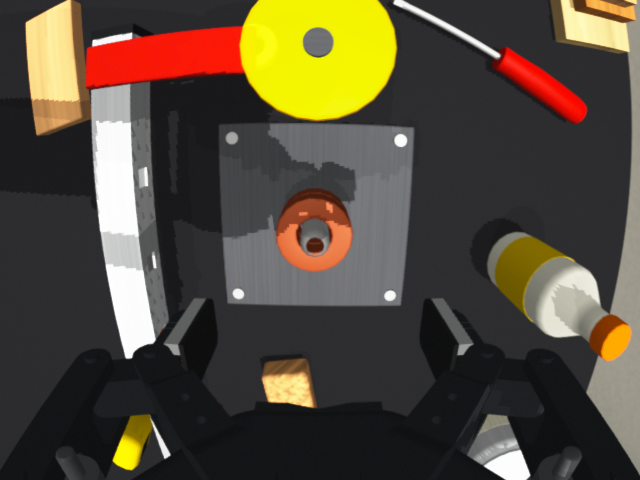

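View pics/s6.png

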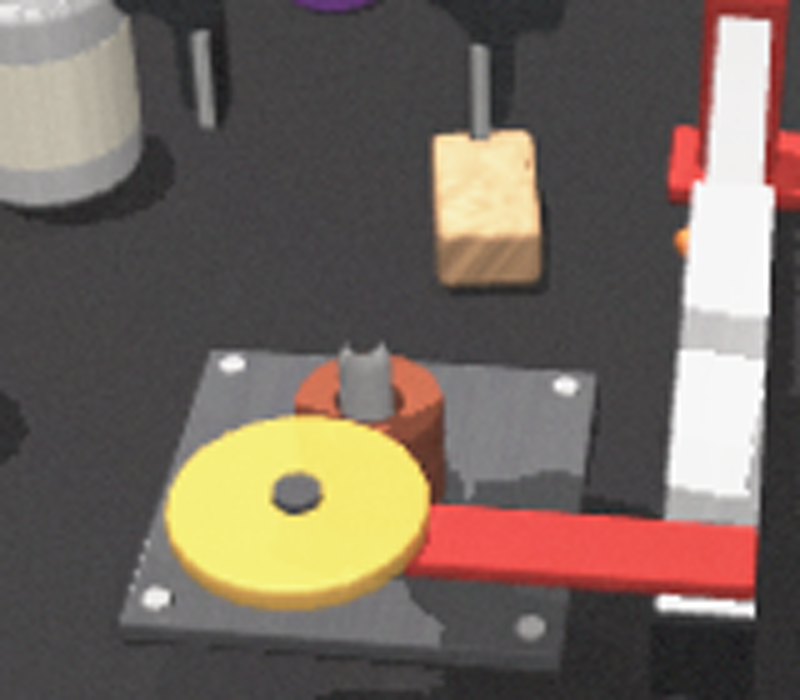

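```bash
python3 -m crank '[{"xyz":[-0.25,0.15,0],"turn":[0,0,0.002],"claw":60},{"xyz":[-0.55,0.3,0],"turn":[0,0,0],"claw":60},{"xyz":[-0.8,0.45,0],"turn":[0,0,0],"claw":60},{"xyz":[-0.8,0.45,0],"turn":[0,0,0],"claw":60},{"xyz":[-0.55,0.35,0.2],"turn":[0,0,0],"claw":60},{"xyz":[-0.25,0.18,0.3],"turn":[0,0,0],"claw":60},{"xyz":[0,0,0.2],"turn":[0,0,0],"claw":60},{"xyz":[0,0,0],"turn":[0,0,0],"claw":60},{"xyz":[0,0,0],"turn":[0,0,0],"claw":60},{"xyz":[0,0,0],"turn":[0,0,0],"claw":60}]'
python3 - <<'E'
from h import *
show();plan([460.0,-48.3,61],-5.3,1)
E
```

```text
time_s: 40.32
ee_pos: [463.1, -47.6, 134.1]
eef_rot: [0.999, -0.045, -0.0, -0.0]
ft_force: [-0.2, -0.6, -0.9]
opening: 60.0
t 40.32 p [463.1 -47.6 134.1] yaw -5.11 F [-0.2 -0.6 -0.9] op 60.0 tilt [-0.  0. -1.] q [-0.35 -0.08  2.09  0.    1.13 -0.26]
dist 73.1 dyaw -0.19 rows 1
0 [-0.076, 0.025, 1.827] wz 0.0021
```

```bash
python3 -m crank '[{"xyz":[-0.07,0.02,0.3],"turn":[0,0,0.002],"claw":58},{"xyz":[0,0,0.45],"turn":[0,0,0],"claw":58},{"xyz":[0,0,0.45],"turn":[0,0,0],"claw":58},{"xyz":[0,0,0.3],"turn":[0,0,0],"claw":58},{"xyz":[0,0,0.2],"turn":[0,0,0],"claw":56},{"xyz":[0,0,0.1],"turn":[0,0,0],"claw":56},{"xyz":[0,0,0],"turn":[0,0,0],"claw":56},{"xyz":[0,0,0],"turn":[0,0,0],"claw":56},{"xyz":[0,0,0],"turn":[0,0,0],"claw":56}]'
python3 - <<'E'
from h import *
show();plan([460.2,-48.3,61],-5.3,1); st,im=snap('wrist'); crop(im,200,260,460,430,3,'pics/w27.png')
E
```

```text
time_s: 41.07
ee_pos: [460.4, -48.6, 63.0]
eef_rot: [0.999, -0.046, 0.001, 0.0]
ft_force: [-0.2, 0.8, -0.1]
opening: 55.7
t 41.07 p [460.4 -48.6  63. ] yaw -5.32 F [-0.2  0.8 -0.1] op 55.7 tilt [ 0.002 -0.001 -1.   ] q [-0.35  0.04  2.13 -0.    0.97 -0.26]
dist 2.0 dyaw 0.02 rows 1
0 [-0.006, -0.007, 0.05] wz -0.0002
```

View pics/w27.png

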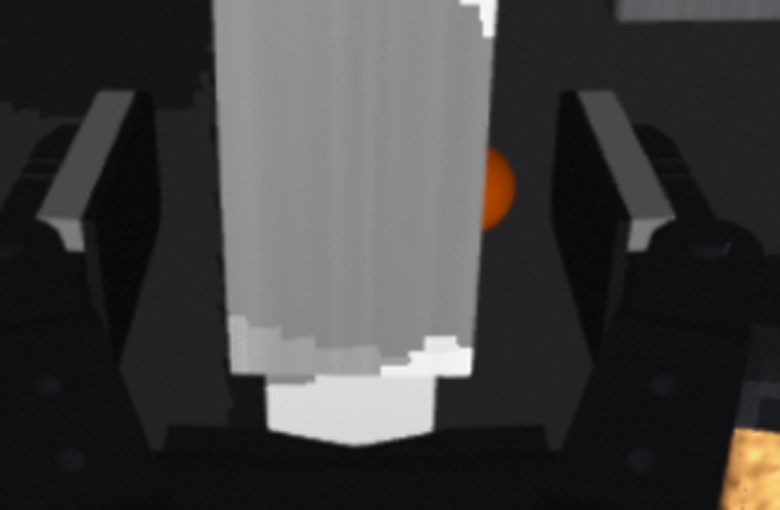

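```bash
python3 -m crank '[{"xyz":[0,0,0.05],"turn":[0,0,0],"claw":50},{"xyz":[0,0,0],"turn":[0,0,0],"claw":44},{"xyz":[0,0,0],"turn":[0,0,0],"claw":38},{"xyz":[0,0,0],"turn":[0,0,0],"claw":32},{"xyz":[0,0,0],"turn":[0,0,0],"claw":24},{"xyz":[0,0,0],"turn":[0,0,0],"claw":24},{"xyz":[0,0,0],"turn":[0,0,0],"claw":24}]' 50
python3 -m crank '[{"xyz":[0,0.1,0],"turn":[0,0,0],"claw":24},{"xyz":[0,0.15,0],"turn":[0,0,0],"claw":24},{"xyz":[0,0.2,0],"turn":[0,0,0],"claw":24},{"xyz":[0,0.2,0],"turn":[0,0,0],"claw":24},{"xyz":[0,0.2,0],"turn":[0,0,0],"claw":24},{"xyz":[0,0.2,0],"turn":[0,0,0],"claw":24},{"xyz":[0,0.2,0],"turn":[0,0,0],"claw":24},{"xyz":[0,0.1,0],"turn":[0,0,0],"claw":24},{"xyz":[0,0.05,0],"turn":[0,0,0],"claw":24},{"xyz":[0,0.03,0],"turn":[0,0,0],"claw":24}]'
python3 -m crank '[{"xyz":[0,0.03,0],"turn":[0,0,0],"claw":24},{"xyz":[0,0.03,0],"turn":[0,0,0],"claw":24},{"xyz":[0,0.03,0],"turn":[0,0,0],"claw":24},{"xyz":[0,0,0],"turn":[0,0,0],"claw":24}]'
python3 -m crank '[{"xyz":[0,0.04,0],"turn":[0,0,0],"claw":24},{"xyz":[0,0.03,0],"turn":[0,0,0],"claw":24},{"xyz":[0,0,0],"turn":[0,0,0],"claw":24}]'
python3 - <<'E'
from h import *
show(); st=manip.read_state()
c=np.array([np.cos(SY),np.sin(SY)]);d=(st['ee_pos']-S0)[:2];print('sander xy',d@c,d@[-c[1],c[0]])
st,im=snap('wrist'); cv2.imwrite('pics/w28.png',im[:,:,::-1])
E
```

```text
time_s: 41.7
ee_pos: [460.0, -48.6, 61.2]
eef_rot: [0.999, -0.047, 0.0, 0.0]
ft_force: [-0.7, 0.3, 7.5]
opening: 29.2
time_s: 42.53
ee_pos: [454.1, -105.5, 61.1]
eef_rot: [0.999, -0.047, -0.001, -0.0]
ft_force: [-5.4, 2.7, 10.3]
opening: 29.5
time_s: 42.87
ee_pos: [453.8, -109.1, 61.1]
eef_rot: [0.999, -0.047, -0.001, -0.0]
ft_force: [-4.5, 0.8, 9.2]
opening: 29.4
time_s: 43.12
ee_pos: [453.6, -110.4, 61.1]
eef_rot: [0.999, -0.047, -0.001, -0.002]
ft_force: [-3.6, 9.5, 13.0]
opening: 29.4
t 43.12 p [ 453.6 -110.4   61.1] yaw -5.42 F [-3.6  9.5 13. ] op 29.4 tilt [-0.001  0.004 -1.   ] q [-0.48  0.05  2.12  0.    0.97 -0.39]
sander xy -131.4528788171574 -137.5777093188876
```

View pics/w28.png

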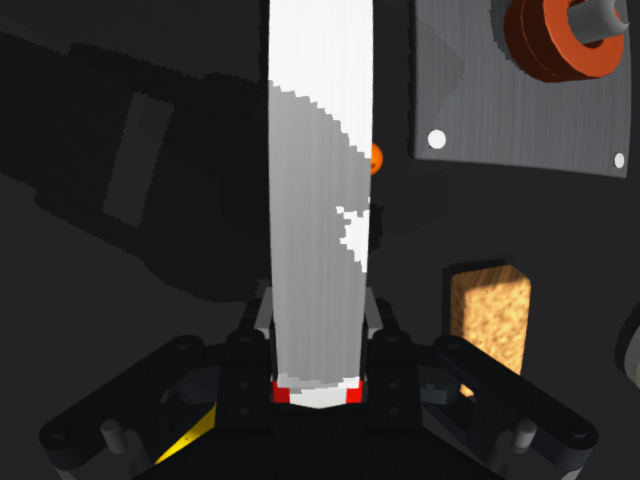

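```bash
python3 -m crank '[{"xyz":[0,-0.05,0],"turn":[0,0,0],"claw":56},{"xyz":[0,0,0],"turn":[0,0,0],"claw":56},{"xyz":[0,0,0],"turn":[0,0,0],"claw":56},{"xyz":[0,-0.3,0],"turn":[0,0,0],"claw":56},{"xyz":[0,-0.4,0],"turn":[0,0,0],"claw":56},{"xyz":[0,-0.4,0],"turn":[0,0,0],"claw":56},{"xyz":[0,-0.3,0],"turn":[0,0,0],"claw":56},{"xyz":[0,-0.1,0],"turn":[0,0,0],"claw":56},{"xyz":[0,0,0],"turn":[0,0,0],"claw":56},{"xyz":[0,0,0],"turn":[0,0,0],"claw":56}]'
python3 - <<'E'
from h import *
show();plan([460.1,-48.3,61],-5.3,1); st,im=snap('wrist'); crop(im,200,260,460,430,3,'pics/w29.png')
E
```

```text
time_s: 44.0
ee_pos: [459.3, -49.9, 60.0]
eef_rot: [0.999, -0.046, -0.0, 0.0]
ft_force: [0.6, -0.5, -0.8]
opening: 56.3
t 44.0 p [459.3 -49.9  60. ] yaw -5.3 F [ 0.6 -0.5 -0.8] op 56.3 tilt [-0. -0. -1.] q [-0.35  0.04  2.13 -0.    0.96 -0.26]
dist 2.0 dyaw -0.0 rows 1
0 [0.016, -0.041, -0.025] wz 0.0
```

View pics/w29.png

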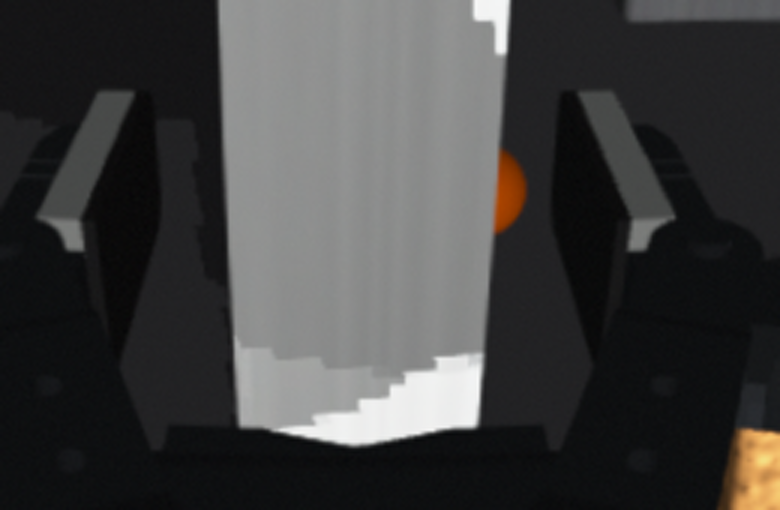

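```bash
python3 -m crank '[{"xyz":[0.015,-0.04,-0.02],"turn":[0,0,0],"claw":50},{"xyz":[0,0,0],"turn":[0,0,0],"claw":44},{"xyz":[0,0,0],"turn":[0,0,0],"claw":38},{"xyz":[0,0,0],"turn":[0,0,0],"claw":32},{"xyz":[0,0,0],"turn":[0,0,0],"claw":24},{"xyz":[0,0,0],"turn":[0,0,0],"claw":24},{"xyz":[0,0,0],"turn":[0,0,0],"claw":24}]' 50
python3 -m crank '[{"xyz":[0,0.1,0],"turn":[0,0,0],"claw":24},{"xyz":[0,0.15,0],"turn":[0,0,0],"claw":24},{"xyz":[0,0.2,0],"turn":[0,0,0],"claw":24},{"xyz":[0,0.2,0],"turn":[0,0,0],"claw":24},{"xyz":[0,0.2,0],"turn":[0,0,0],"claw":24},{"xyz":[0,0.2,0],"turn":[0,0,0],"claw":24},{"xyz":[0,0.2,0],"turn":[0,0,0],"claw":24},{"xyz":[0,0.1,0],"turn":[0,0,0],"claw":24},{"xyz":[0,0.05,0],"turn":[0,0,0],"claw":24},{"xyz":[0,0.03,0],"turn":[0,0,0],"claw":24}]'
python3 -m crank '[{"xyz":[0,0.03,0],"turn":[0,0,0],"claw":24},{"xyz":[0,0.03,0],"turn":[0,0,0],"claw":24},{"xyz":[0,0.03,0],"turn":[0,0,0],"claw":24},{"xyz":[0,0,0],"turn":[0,0,0],"claw":24}]'
python3 -m crank '[{"xyz":[0,0.04,0],"turn":[0,0,0],"claw":24},{"xyz":[0,0.02,0],"turn":[0,0,0],"claw":24},{"xyz":[0,0,0],"turn":[0,0,0],"claw":24}]'
python3 - <<'E'
from h import *
show(); st=manip.read_state()
c=np.array([np.cos(SY),np.sin(SY)]);d=(st['ee_pos']-S0)[:2];print('sander xy',d@c,d@[-c[1],c[0]])
st,im=snap('wrist'); cv2.imwrite('pics/w30.png',im[:,:,::-1])
E
```

```text
time_s: 44.63
ee_pos: [459.9, -48.9, 61.7]
eef_rot: [0.999, -0.047, -0.001, 0.0]
ft_force: [-4.6, -0.5, 9.5]
opening: 29.2
time_s: 45.47
ee_pos: [454.1, -105.6, 61.7]
eef_rot: [0.999, -0.047, -0.001, -0.001]
ft_force: [-7.3, 2.5, 12.8]
opening: 28.9
time_s: 45.8
ee_pos: [453.8, -108.7, 61.7]
eef_rot: [0.999, -0.047, -0.001, -0.001]
ft_force: [-8.2, 4.0, 13.0]
opening: 29.8
time_s: 46.05
ee_pos: [453.7, -109.3, 61.7]
eef_rot: [0.999, -0.047, -0.001, -0.003]
ft_force: [-5.7, 13.2, 15.5]
opening: 29.4
t 46.05 p [ 453.7 -109.3   61.7] yaw -5.43 F [-5.7 13.2 15.5] op 29.4 tilt [-0.002  0.006 -1.   ] q [-0.48  0.05  2.12  0.    0.97 -0.39]
sander xy -131.47027960360847 -136.42826302270555
```

View pics/w30.png

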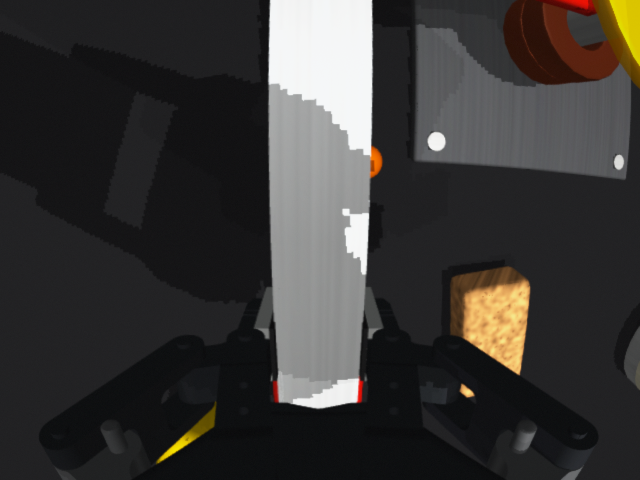

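Button popped out at (375,160). Release, back off upward, and check everything.

```bash
python3 -m crank '[{"xyz":[0,-0.05,0],"turn":[0,0,0],"claw":60},{"xyz":[0,0,0],"turn":[0,0,0],"claw":60},{"xyz":[0,0,0],"turn":[0,0,0],"claw":60},{"xyz":[0,0,0],"turn":[0,0,0],"claw":60},{"xyz":[0,0,-0.4],"turn":[0,0,0],"claw":60},{"xyz":[0,0,-0.8],"turn":[0,0,0],"claw":60},{"xyz":[0,0,-1],"turn":[0,0,0],"claw":60},{"xyz":[0,0,-0.9],"turn":[0,0,0],"claw":60},{"xyz":[0,0,-0.5],"turn":[0,0,0],"claw":60},{"xyz":[0,0,0],"turn":[0,0,0],"claw":60}]'
python3 - <<'E'
from h import *
show(); st,im=snap('wrist'); cv2.imwrite('pics/w31.png',im[:,:,::-1])
plan([310,-400,220],None,10)
E
```

```text
time_s: 46.93
ee_pos: [457.3, -111.1, 210.7]
eef_rot: [0.999, -0.047, 0.005, 0.002]
ft_force: [-0.4, 0.4, 1.2]
opening: 60.0
t 46.93 p [ 457.3 -111.1  210.7] yaw -5.34 F [-0.4  0.4  1.2] op 60.0 tilt [ 0.009 -0.005 -1.   ] q [-0.48 -0.18  2.03 -0.    1.28 -0.39]
dist 324.5 dyaw 0 rows 10
0 [-0.296, 0.755, -0.031] wz 0.0
1 [-0.296, 0.755, -0.031] wz 0.0
2 [-0.296, 0.755, -0.031] wz 0.0
3 [-0.296, 0.755, -0.031] wz 0.0
4 [-0.296, 0.755, -0.031] wz 0.0
5 [-0.296, 0.755, -0.031] wz 0.0
6 [-0.296, 0.755, -0.031] wz 0.0
7 [-0.296, 0.755, -0.031] wz 0.0
8 [-0.296, 0.755, -0.031] wz 0.0
9 [-0.296, 0.755, -0.031] wz 0.0
```

View pics/w31.png

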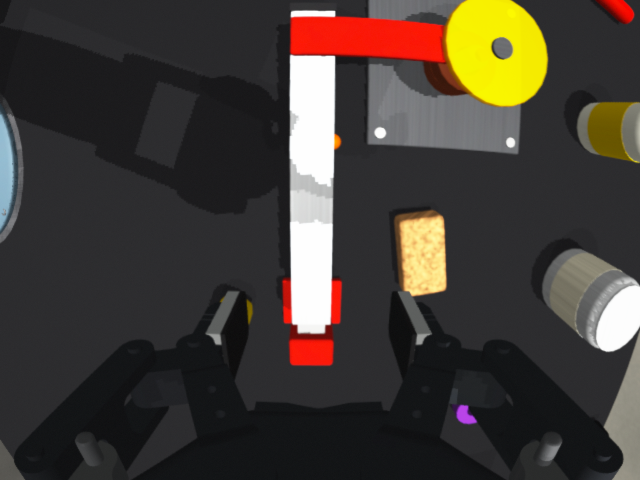

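```bash
python3 -m crank '[{"xyz":[-0.1,0.4,0],"turn":[0,0,0],"claw":60},{"xyz":[-0.3,0.8,0],"turn":[0,0,0],"claw":60},{"xyz":[-0.35,0.9,-0.1],"turn":[0,0,0],"claw":60},{"xyz":[-0.35,0.9,-0.1],"turn":[0,0,0],"claw":60},{"xyz":[-0.35,0.9,-0.2],"turn":[0,0,0],"claw":60},{"xyz":[-0.35,0.9,-0.2],"turn":[0,0,0],"claw":60},{"xyz":[-0.35,0.9,-0.2],"turn":[0,0,0],"claw":60},{"xyz":[-0.3,0.8,-0.2],"turn":[0,0,0],"claw":60},{"xyz":[-0.2,0.5,0],"turn":[0,0,0],"claw":60},{"xyz":[0,0,0],"turn":[0,0,0],"claw":60}]'
python3 - <<'E'
from h import *
show(); 
for n in ('wrist','top','side'):
    im=manip.read_camera(n); cv2.imwrite(f'pics/{n}_f.png',im[:,:,::-1])
    if n=='side': crop(im,235,160,395,300,5,'pics/s_f.png')
    if n=='top': crop(im,225,190,415,320,4,'pics/t_f.png')
E
```

```text
time_s: 47.82
ee_pos: [320.5, -381.0, 243.2]
eef_rot: [0.999, -0.049, -0.001, -0.001]
ft_force: [0.2, -0.6, 0.4]
opening: 59.9
t 47.82 p [ 320.5 -381.   243.2] yaw -5.62 F [ 0.2 -0.6  0.4] op 59.9 tilt [-0.002  0.001 -1.   ] q [-1.1  -0.13  1.93 -0.    1.35 -1.  ]
```

View pics/top_f.png

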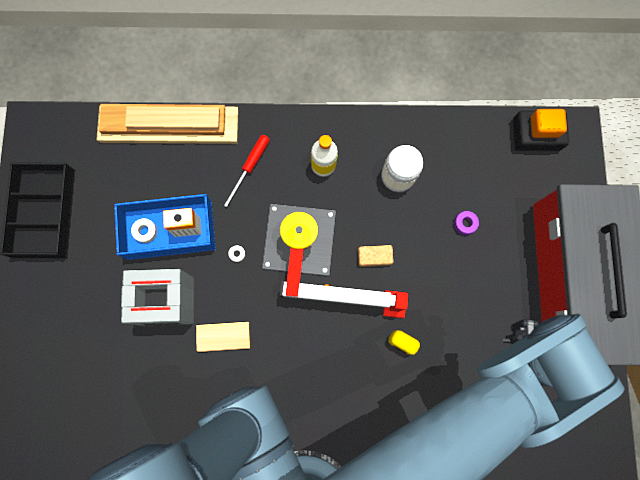

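View pics/s_f.png

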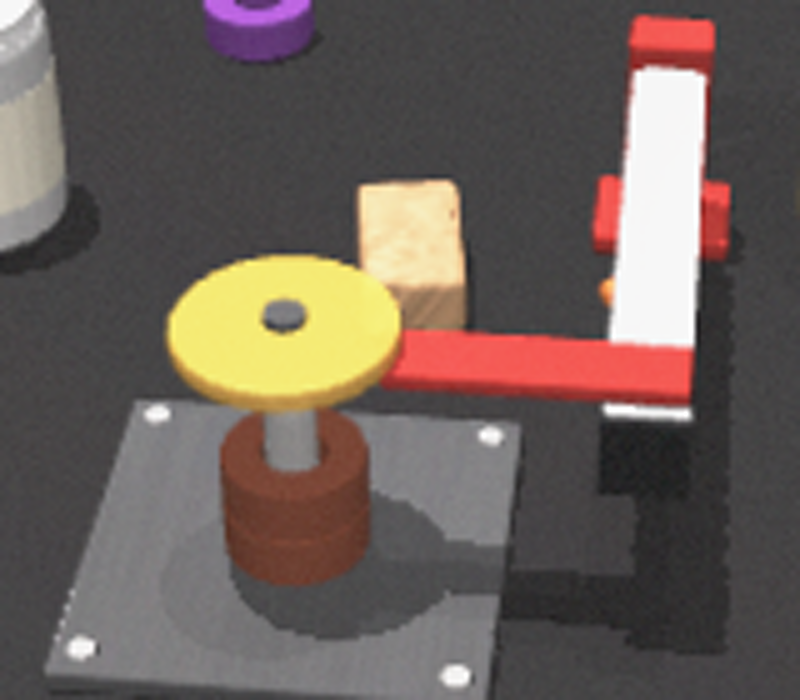

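View pics/wrist_f.png

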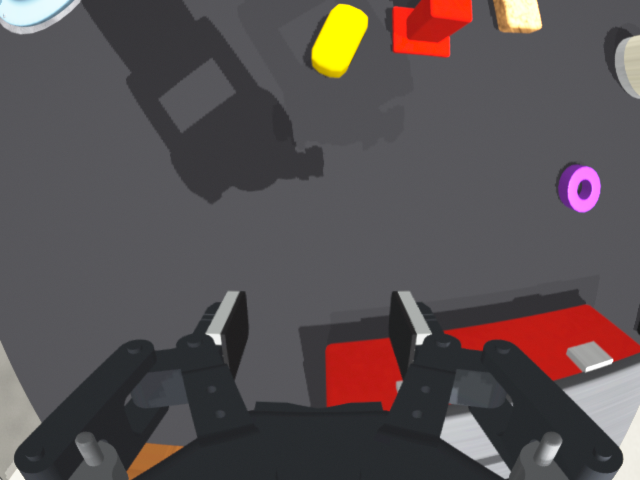

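View pics/side_f.png

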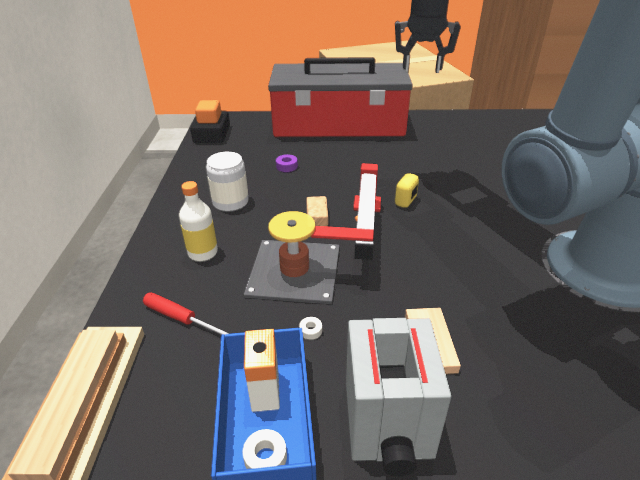

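```bash
python3 - <<'E'
from h import *
print(manip.hand_in()); show()
E
```

```text
the job is handed in; nothing more can be done
None
the job is handed in; nothing more can be done
```

The job is done and handed in at about 48 s of the 192 s allowed. No verdict was reported.

- **Guard out:** I moved the guard arm two holes, 60 mm each, to its parked position. I saw the button popped out at both.
- **Waste bin:** The worn grey ring and the spent cartridge are both in the blue bin. The cartridge was pushed down, sprang up and was pulled straight out. It stands upright on the bin floor.
- **New rings:** Two brown rings were on the table, and both are now flat on top of each other on the spindle. One of them was knocked aside during the run, and I found its new position before picking it up.
- **Guard back:** I slid the guard back over the two holes to home.

In the last pictures the disc is over the spindle, the button is out through the home hole and the stack is flat. The gripper is clear of everything. The purple ring, the small white ring and the other items look unmoved, and I saw no third brown ring, though the strip of table behind the toolbox stayed hidden.

One small disagreement: the top and wrist cameras put the rings 2–3 mm apart. I went by the wrist view, and both rings slid onto the spindle with no noticeable force.

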